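# Fit the vacuum port and load the board carriers

## Robot

A 7-joint arm with a two-finger parallel gripper is mounted at the origin on the work surface. World frame = base frame: x ahead of the robot, y to its left, z up, the work surface at z = 0. Lengths are in mm, angles in rad, forces in N, time in s.
With the tool pointing down it reaches from about 400 to 925 mm from the base axis. Payload 5.6 kg.
Tool frame: the origin (TCP) lies on the centre line of the jaws, within the pads' length; the fingertips stand 25 mm ahead of it and the grasp point (between the pads) lies 6 mm ahead of it; z points along the fingers, y is the line along which they close (so a half turn about z gives the same grasp; the last joint's range is limited). The gripper opens to 85 mm and grips with 20 to 120 N. Pads are 22 mm wide; open, the fingers measure 114 mm over their backs; the gripper's body (76 mm by 85 mm) begins 54 mm behind the grasp point. The pads swing forward as they close: fully open they stand 13 mm farther back than shut.
Start: joints at [-1.343, 0.468, -0.012, 1.603, 0.006, 1.071, -0.056], TCP at [173.916, 626.307, 256.29] pointing down, gripper open.
Joint ranges: [-2.53, 2.53], [-0.31, 2.02], [-1.57, 1.55], [0.28, 2.44], [-1.29, 4.43], [0.15, 1.84], [-2.92, 2.92]. Speed limits (rad/s): [2.57, 2.57, 3.14, 3.14, 3.14, 3.14, 3.14].

## Interface

Orientations are given as a unit quaternion [x, y, z, w].
In Python, from bench import readout, vision, bot gives the robot as it stands.
- The arm moves only by the tool step_arm, never from a script. Its argument "plan" is a list of rows, each a list of 5 numbers: the shift along the tool's x, y, z scaled (see below), then the turn about the tool's z scaled (see below), then the opening, from -1 (shut) to 1 (fully open). A call has 1 to 20 rows; each row is the pose to reach, as a shift and turn from the pose commanded when the call began, along the tool's axes at that moment; what a row does not reach only later rows make up. The controller multiplies each number of a shift by 0.8 m and each number of a turn by pi/4 rad. A row lasts 1/10 s, in which the tool goes at most 50 mm and 8.59 degrees, less where a joint would pass 70% of its speed; a pose out of reach is approached as far as the arm can. A call with a number of a shift or a turn outside -1 to 1 is refused whole. A call with a gripper value outside its range is refused whole. The fingers move at their own pace and stop on an object; "newtons" is the grip in N (left out, the last holds). Time passes only in rows, so rows that repeat a pose let the fingers close. It gives the time, the measured TCP pose, the force, the opening and the grip force at its end, in the units of the state.
- readout.observe(): the state, without advancing time (a new reading comes with each control period).
- vision.capture(name): name is "scene" or "top" or "wrist"; returns the picture (400x640x3 uint8, red, green, blue); there is no depth.
- vision.get_calibration(name): a dict with "fx", "fy", "cx", "cy" (pixels), "extrinsics" (4x4, takes a point from world to camera coordinates); the wrist camera has in their place "hand_eye" (4x4, takes a point from camera to tool coordinates, whose origin is the TCP and whose axes are the flange's). Camera axes: x right, y down, z forward; pixel columns grow to the right and rows downward; lengths in mm; the calibration is good to about 2 mm. A picture is of the moment at which its call begins: read the wrist's pose just before it. get_calibration takes no time and is no camera call.
- bot.close_job(): hands the job in; it is judged then, once.
The state is a dict: "time_s": time; "joint_positions": joint angles; "qvel": joint speeds; "tau": joint torques, N m; "ee_pos": TCP position; "tool_rot": TCP orientation; "wrist_force": force on the tool from outside, world axes, zero at the start; "wrist_torque": the same for the moment, N m; "opening": opening from 0.0 (shut) to 1.0 (fully open); "finger_force": force on a finger pad.
Only numpy, scipy, OpenCV 4.12 (cv2) and the standard library are available. Lean on these libraries where they do the work, as an engineer would, in place of code of your own. Each camera call takes 0.05 s, during which the arm holds its last target. There are 200 camera calls.

## Task

First screw the brass elbow clockwise into its clamped port until it turns stiff, and stop with its barb pointing straight at the grey hose saddle, not past it. Then set every board carrier down fully in a bay of the fixture, its hole end against the holed lip, and lock each one with a pin pushed fully home through lip and carrier, leaving the screwdriver, jar and bottle where they are.

Things in the scene. Friction and masses are not known exactly. Their poses are not given: they have to be found in the camera images.
- fixture: Fixed aluminium vacuum fixture; position and yaw vary. Origin on the bench under the middle bay's centre; x to the rear (away from the robot at yaw 0), y left, z up. Three equal bays at y = +90, 0, -90 mm. At y = -195 a clamped 50 mm port block with the brass elbow, at y = -305 a grey forked hose saddle (top z = 86).
- bay_left (a point): Centre of the left bay's bed (fixture y = +90, z = 30 mm). In this frame each bay has side fences (inner faces y = -25 and 25, x -40 to 40, top z = 18), a rear stop (inner face x = 53, top z = 25) and a front lip 60 mm wide (x -62 to -53, top z = 42) with a 16 mm square hole centred at y = 0, z = 18. Axes as the fixture.
- bay_mid (a point): Centre of the middle bay's bed, like the left one. Before each lip a ledge 20 mm wide (x -82 to -62, its top 2 mm above the bed) lies under the pin's handle, 2 mm clear of it.
- bay_right (a point): Centre of the right bay's bed (fixture y = -90 mm), like the left one.
- elbow (a joint): Turn of the elbow, rad, growing clockwise seen from above (tightening). Starts at 0 to 1.6, in its thread; its taper thread turns ever stiffer: 0.14 N m at 0, 0.4 at 1.9, 0.77 at 4.2. At 4.2 the barb points at the hose saddle (fixture -y): stop there, within about 0.15; past 4.6 it is overtightened. Stays where left; sinks 3 mm a turn.
- elbow_grip (a point): Point on the elbow's upright turning axis, at the height to grip its flat-sided middle, 26 mm between flat upright sides parallel to the barb, from 18 mm behind the axis to 32 mm before it, its top 12 mm above this point, a 32 mm round collar 26 mm below it. x points along the barb, z up.
- elbow_outlet (a point): End of the elbow's barb (16 to 22 mm thick), 77 mm from the turning axis.
- carrier1: Black board carrier, 100 mm long (x), 44 wide, 36 high to its deck, 0.25 kg; over a green board an aluminium handle bar 70 mm along x, 14 wide, from 56 to 72 mm above the underside, free beneath. Origin at the underside's centre, z up. The front (-x) end has an 18 mm square hole 65 mm deep, 18 mm up; the rear is closed. Stands on the bench. Two or three are present.
- carrier1_hole (a point): mouth of this carrier's hole, at the centre of its front end face; axes as the carrier (x into the hole)
- carrier2: Black board carrier, 100 mm long (x), 44 wide, 36 high to its deck, 0.25 kg; over a green board an aluminium handle bar 70 mm along x, 14 wide, from 56 to 72 mm above the underside, free beneath. Origin at the underside's centre, z up. The front (-x) end has an 18 mm square hole 65 mm deep, 18 mm up; the rear is closed. Stands on the bench. Two or three are present.
- carrier2_hole (a point): mouth of this carrier's hole, at the centre of its front end face; axes as the carrier (x into the hole)
- carrier3: Black board carrier, 100 mm long (x), 44 wide, 36 high to its deck, 0.25 kg; over a green board an aluminium handle bar 70 mm along x, 14 wide, from 56 to 72 mm above the underside, free beneath. Origin at the underside's centre, z up. The front (-x) end has an 18 mm square hole 65 mm deep, 18 mm up; the rear is closed. Stands on the bench. Two or three are present.
- carrier3_hole (a point): mouth of this carrier's hole, at the centre of its front end face; axes as the carrier (x into the hole)
- pin1: Lock pin, 0.1 kg: steel shaft 12 mm thick, 60 long with tapered tip, on a black square handle 28 x 28 x 50 mm. Origin on the axis where the shaft leaves the handle (shoulder); x points to the tip, the handle is x = -50 to 0 mm. Lies on its handle on the bench, axis 14 mm up. Any pin fits any bay; always three, so one may be left over.
- pin2: Lock pin, 0.1 kg: steel shaft 12 mm thick, 60 long with tapered tip, on a black square handle 28 x 28 x 50 mm. Origin on the axis where the shaft leaves the handle (shoulder); x points to the tip, the handle is x = -50 to 0 mm. Lies on its handle on the bench, axis 14 mm up. Any pin fits any bay; always three, so one may be left over.
- pin3: Lock pin, 0.1 kg: steel shaft 12 mm thick, 60 long with tapered tip, on a black square handle 28 x 28 x 50 mm. Origin on the axis where the shaft leaves the handle (shoulder); x points to the tip, the handle is x = -50 to 0 mm. Lies on its handle on the bench, axis 14 mm up. Any pin fits any bay; always three, so one may be left over.
- screwdriver: screwdriver lying on the bench, 200 mm long; leave it alone
- flux_jar: flux jar, 52 mm across, 70 high; leave it alone
- solvent: bottle, 50 mm across, 130 high; leave it alone

How it is judged (in metres and radians):
On the way, in this order (a step that is already met when the one before it is completed fails the run):
1. the elbow is screwed home, its barb at the hose saddle, while every carrier still lies on the bench (value of joint elbow between 4.03 and 4.4 rad and height (world z) of each of carrier1, carrier2, carrier3 below 0.02 m), for 0.3 s.
2. every carrier sits fully down in a bay (z of carrier1 in the frame of fixture between 0.026 and 0.034 m and x of carrier1 in the frame of fixture between -0.007 and 0.007 m and angle between the x axis of each of carrier1, carrier2, carrier3 and the x axis of fixture, either way round below 0.1 rad and angle between each of carrier1, carrier2, carrier3's own z axis and vertical below 0.1 rad and (y of carrier1 in the frame of fixture between -0.097 and -0.083 m or y of carrier1 in the frame of fixture between -0.007 and 0.007 m or y of carrier1 in the frame of fixture between 0.083 and 0.097 m) and z of carrier2 in the frame of fixture between 0.026 and 0.034 m and x of carrier2 in the frame of fixture between -0.007 and 0.007 m and (y of carrier2 in the frame of fixture between -0.097 and -0.083 m or y of carrier2 in the frame of fixture between -0.007 and 0.007 m or y of carrier2 in the frame of fixture between 0.083 and 0.097 m) and z of carrier3 in the frame of fixture between 0.026 and 0.034 m and x of carrier3 in the frame of fixture between -0.007 and 0.007 m and (y of carrier3 in the frame of fixture between -0.097 and -0.083 m or y of carrier3 in the frame of fixture between -0.007 and 0.007 m or y of carrier3 in the frame of fixture between 0.083 and 0.097 m)), for 0.2 s.
At the end, for the whole second after the job is handed in: Elbow at 4.03 to 4.40 rad; each carrier present on a bay's bed (7 mm along and sideways, 4 mm in height, 0.1 rad); a pin through each, within 7 mm and 0.25 rad of the hole's axis, its handle within about 6 mm of the lip; carriers at rest (all of step 2 and value of joint elbow between 4.03 and 4.4 rad and ((x of pin1 in the frame of carrier1_hole between -0.019 and -0.005 m and y of pin1 in the frame of carrier1_hole between -0.007 and 0.007 m and z of pin1 in the frame of carrier1_hole between -0.007 and 0.007 m and angle between the x axis of pin1 and the x axis of carrier1_hole, either way round below 0.25 rad) or (x of pin2 in the frame of carrier1_hole between -0.019 and -0.005 m and y of pin2 in the frame of carrier1_hole between -0.007 and 0.007 m and z of pin2 in the frame of carrier1_hole between -0.007 and 0.007 m and angle between the x axis of pin2 and the x axis of carrier1_hole, either way round below 0.25 rad) or (x of pin3 in the frame of carrier1_hole between -0.019 and -0.005 m and y of pin3 in the frame of carrier1_hole between -0.007 and 0.007 m and z of pin3 in the frame of carrier1_hole between -0.007 and 0.007 m and angle between the x axis of pin3 and the x axis of carrier1_hole, either way round below 0.25 rad)) and ((x of pin1 in the frame of carrier2_hole between -0.019 and -0.005 m and y of pin1 in the frame of carrier2_hole between -0.007 and 0.007 m and z of pin1 in the frame of carrier2_hole between -0.007 and 0.007 m and angle between the x axis of pin1 and the x axis of carrier2_hole, either way round below 0.25 rad) or (x of pin2 in the frame of carrier2_hole between -0.019 and -0.005 m and y of pin2 in the frame of carrier2_hole between -0.007 and 0.007 m and z of pin2 in the frame of carrier2_hole between -0.007 and 0.007 m and angle between the x axis of pin2 and the x axis of carrier2_hole, either way round below 0.25 rad) or (x of pin3 in the frame of carrier2_hole between -0.019 and -0.005 m and y of pin3 in the frame of carrier2_hole between -0.007 and 0.007 m and z of pin3 in the frame of carrier2_hole between -0.007 and 0.007 m and angle between the x axis of pin3 and the x axis of carrier2_hole, either way round below 0.25 rad)) and ((x of pin1 in the frame of carrier3_hole between -0.019 and -0.005 m and y of pin1 in the frame of carrier3_hole between -0.007 and 0.007 m and z of pin1 in the frame of carrier3_hole between -0.007 and 0.007 m and angle between the x axis of pin1 and the x axis of carrier3_hole, either way round below 0.25 rad) or (x of pin2 in the frame of carrier3_hole between -0.019 and -0.005 m and y of pin2 in the frame of carrier3_hole between -0.007 and 0.007 m and z of pin2 in the frame of carrier3_hole between -0.007 and 0.007 m and angle between the x axis of pin2 and the x axis of carrier3_hole, either way round below 0.25 rad) or (x of pin3 in the frame of carrier3_hole between -0.019 and -0.005 m and y of pin3 in the frame of carrier3_hole between -0.007 and 0.007 m and z of pin3 in the frame of carrier3_hole between -0.007 and 0.007 m and angle between the x axis of pin3 and the x axis of carrier3_hole, either way round below 0.25 rad)) and linear speed of each of carrier1, carrier2, carrier3 below 0.02 m/s); the robot touches nothing.
It fails at once if the elbow is overtightened, past 4.6 rad (value of joint elbow above 4.6 rad).
It fails at once if the screwdriver, jar or bottle is pushed more than 40 mm from its place (distance of any of screwdriver, flux_jar, solvent from where it was at the start of the episode above 0.04 m).
Of carrier1, carrier2, carrier3 only 2 to 3 are there at a start; the rules pass over those that are not, and their reading is None.
At some moment in a run one of carrier1, carrier2, carrier3, pin1, pin2, pin3 may be knocked a few centimetres aside while the robot is not near it.
It also fails if it takes over 210 s, if anything falls off the work surface, if the arm or the gripper's body presses on something with over 40 N, if the wrist force passes 120 N, or if a joint passes its speed limit or range.

## Working session

There is one attempt and no reset: what is moved stays moved. The work goes in short steps, Python scripts to look and compute and a tool call to move; the robot and the scene stay as the last step left them, time stands still between calls to the robot, and variables do not carry over. Pictures are saved under pics/ and viewed, at most 14 in all, crops included, and the job is handed in when it is done.

Besides the shell and the picture viewer there is one more tool, called after ">>>" as name([rows], argument=value, ...), one row to a line, values as JSON. step_arm: Moves the arm, as the interface text tells. Shifts and turns lie within -1 to 1; 1 stands for 0.8 m of shift or pi/4 rad of turn. Its arguments: {"type":"object","properties":{"plan":{"type":"array","items":{"type":"array","items":{"type":"number","minimum":-1,"maximum":1}}},"newtons":{"type":"number"}},"required":["plan"]}

```bash
mkdir -p pics; ls
python3 - <<'E'
from bench import readout, vision, bot
import cv2,numpy as np
np.set_printoptions(suppress=True,precision=4)
s=readout.observe();print(s)
for n in["scene","top"]:
    im=vision.capture(n);cv2.imwrite(f"pics/{n}0.png",im[:,:,::-1]);print(vision.get_calibration(n))
print(vision.get_calibration("wrist"))
E
```

```text
pics
{'time_s': 0.0, 'joint_positions': array([-1.343 ,  0.4684, -0.0116,  1.6037,  0.006 ,  1.0714, -0.0563]), 'qvel': array([ 0.0004,  0.0012,  0.0015, -0.0002, -0.    ,  0.    , -0.0012]), 'tau': array([ -0.0008, -53.2385,   0.0216, -25.1311,   0.0116,   0.0078,
        -0.    ]), 'ee_pos': array([173.7819, 625.787 , 255.3141]), 'tool_rot': array([ 0.135 ,  0.9908, -0.0009, -0.0001]), 'wrist_force': array([ 0.8606, -0.3541, -0.1217]), 'wrist_torque': array([-0.0089, -0.014 , -0.0267]), 'finger_force': 0.0, 'opening': 1.0027178446736247}
{'fx': 507.92697290615035, 'fy': 507.92697290615035, 'cx': 324.32259213496025, 'cy': 204.39978824615156, 'extrinsics': array([[  -0.7382,    0.6746,    0.0004,  432.6236],
       [   0.4059,    0.4446,   -0.7985, -141.5074],
       [  -0.5388,   -0.5892,   -0.602 , 1592.383 ],
       [   0.    ,    0.    ,    0.    ,    1.    ]])}
{'fx': 427.36380535751556, 'fy': 427.36380535751556, 'cx': 317.0150832126733, 'cy': 193.82100811914842, 'extrinsics': array([[   0.0204,   -0.9996,    0.0175,  -65.0124],
       [  -0.985 ,   -0.0231,   -0.1712,  566.1705],
       [   0.1715,   -0.0138,   -0.9851, 1140.4537],
       [   0.    ,    0.    ,    0.    ,    1.    ]])}
{'fx': 324.58141887099697, 'fy': 324.58141887099697, 'cx': 318.39703529924776, 'cy': 201.16769177673496, 'hand_eye': array([[  -0.0004,   -0.9576,   -0.2882,   73.7619],
       [   1.    ,   -0.0002,   -0.0006,   -0.3676],
       [   0.0005,   -0.2882,    0.9576, -118.4383],
       [   0.    ,    0.    ,    0.    ,    1.    ]])}
```

View pics/top0.png

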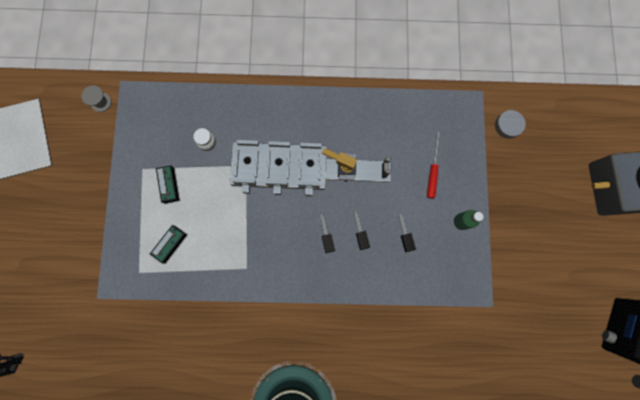

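View pics/scene0.png

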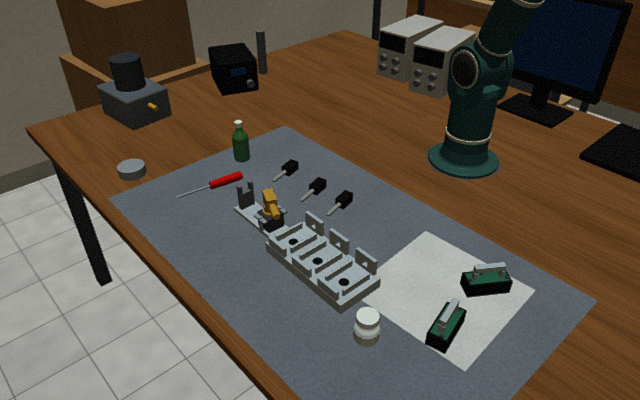

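The scene holds two carriers (top px (168,184) and (168,244)), with three pins at about (327,235), (362,231) and (406,233). The bay vacuum holes are at (247,160), (278,161) and (310,162). The elbow is at (347,160), its barb pointing left to (325,151), and the saddle is at (387,168).

```bash
cat > h.py <<'E'
import numpy as np,cv2
from scipy.spatial.transform import Rotation as R
from bench import readout,vision,bot
np.set_printoptions(suppress=True,precision=3)
def snap(n,f=None):
    s=readout.observe(); im=vision.capture(n)
    if f: cv2.imwrite(f"pics/{f}.png",im[:,:,::-1])
    return s,im
def ray(n,uv,s=None):
    c=vision.get_calibration(n); d=np.array([(uv[0]-c['cx'])/c['fx'],(uv[1]-c['cy'])/c['fy'],1.])
    if n=="wrist":
        T=c['hand_eye'];Rt=R.from_quat(s['tool_rot']).as_matrix()
        return s['ee_pos']+Rt@T[:3,3], Rt@T[:3,:3]@d
    E=c['extrinsics'];return -E[:3,:3].T@E[:3,3],E[:3,:3].T@d
def plane(n,uv,z,s=None):
    o,d=ray(n,uv,s);return o+d*(z-o[2])/d[2]
def proj(n,p,s=None):
    c=vision.get_calibration(n);p=np.asarray(p,float)
    if n=="wrist":
        T=c['hand_eye'];Rt=R.from_quat(s['tool_rot']).as_matrix()
        q=T[:3,:3].T@(Rt.T@(p-s['ee_pos'])-T[:3,3])
    else: E=c['extrinsics'];q=E[:3,:3]@p+E[:3,3]
    return np.array([c['fx']*q[0]/q[2]+c['cx'],c['fy']*q[1]/q[2]+c['cy']])
def cross(r1,r2):
    (o,d),(p,e)=r1,r2;A=np.stack([d,-e],1);t=np.linalg.lstsq(A,p-o,rcond=None)[0]
    a,b=o+d*t[0],p+e*t[1];return (a+b)/2,np.linalg.norm(a-b)
def yaw(s):  # azimuth of tool x, deg
    x=R.from_quat(s['tool_rot']).as_matrix()[:,0];return np.degrees(np.arctan2(x[1],x[0]))
def go(p,az=None,s=None):
    s=s or readout.observe();Rt=R.from_quat(s['tool_rot']).as_matrix()
    d=Rt.T@(np.array(p)-s['ee_pos'])/800
    t=0 if az is None else ((yaw(s)-az+180)%360-180)/45
    return np.round(np.r_[d,t],4)
E
python3 - <<'E'
from h import *
for u in[(247,160),(278,161),(310,162)]: print(plane("top",u,30))
S,T=cv2.imread("pics/scene0.png"),cv2.imread("pics/top0.png")
for n,im in(("scene",S),("top",T)):
    h=cv2.cvtColor(im,cv2.COLOR_BGR2HSV);m=cv2.inRange(h,(10,130,90),(28,255,255))
    k,l,st,ce=cv2.connectedComponentsWithStats(m)
    for a,c in zip(st[1:],ce[1:]):
        if a[4]>40: print(n,a,c)
    m=cv2.inRange(h,(0,0,0),(180,255,45)) if n=="top" else m
    if n=="top":
        k,l,st,ce=cv2.connectedComponentsWithStats(m)
        for a,c in zip(st[1:],ce[1:]):
            if 40<a[4]<900: print("blk",a,c,plane("top",c,14)[:2])
x=np.hstack([cv2.resize(T[130:200,225:405],None,fx=4,fy=4,interpolation=2)[:,:720]])
y=cv2.resize(S[180:250,225:405],None,fx=4,fy=4,interpolation=2)
cv2.imwrite("pics/c1.png",np.vstack([x,y]))
E
```

```text
[664.343 149.428  30.   ]
[663.599  60.782  30.   ]
[662.926 -30.887  30.   ]
scene [ 86   0  56   8 250] [110.408   2.308]
scene [462  24  19  14  84] [472.619  28.19 ]
scene [   26    30   614   370 65736] [398.274 187.336]
scene [ 59  53  53  29 344] [84.686 66.515]
scene [149  58  61  24 317] [179.035  70.527]
scene [498  87  33  17 141] [511.986  93.262]
scene [262 189  15  12 125] [268.888 194.56 ]
scene [262 203  18  14 118] [272.153 209.915]
top [     0     69    640    331 109292] [328.175 271.576]
top [323 149  33  19 235] [341.179 158.089]
top [594 182  16   7  93] [601.613 184.849]
blk [162 166  17  37 135] [172.859 187.407] [582.574 359.302]
blk [636 168   4  19  47] [638.128 176.574] [ 646.882 -992.144]
blk [455 214  13  15 103] [459.485 221.854] [ 501.988 -461.127]
blk [162 227  24  36 127] [174.094 246.205] [415.851 342.882]
blk [356 232  13  17 145] [362.441 240.283] [ 443.649 -183.913]
blk [323 235  11  17 118] [327.915 243.271] [433.182 -86.637]
blk [401 234  14  18 167] [407.569 242.395] [ 440.45  -311.554]
blk [  0 355  23  21 327] [  9.59  364.217] [ 96.202 752.341]
blk [632 376   8  12  72] [636.208 380.806] [  81.684 -924.915]
blk [267 380  52  20 435] [293.733 388.533] [47.488 -1.977]
blk [276 394  32   6 138] [291.5   396.986] [26.362  3.304]
```

View pics/c1.png

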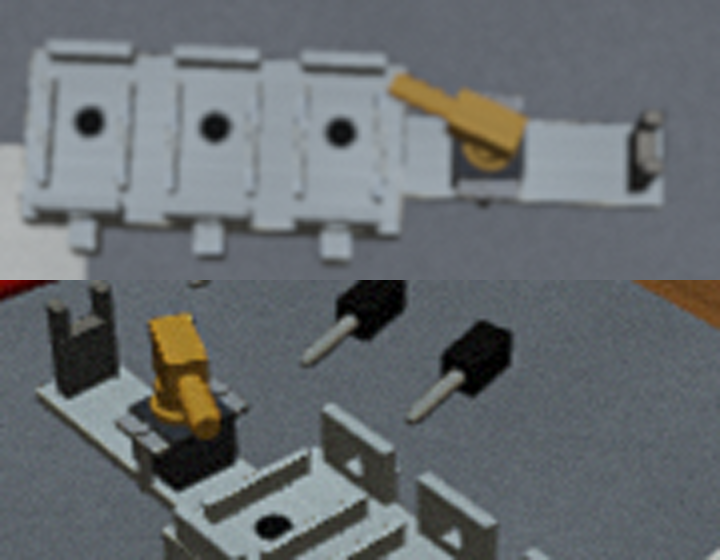

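The crop shows the elbow's top face in the top view, centred near full px (346.8,160.6), with the barb tip at about (323.5,151). In the scene view the face is centred near (269.2,194.7).

Run:
```python
from h import *
P,e=cross(ray("top",(346.8,160.6)),ray("scene",(269.2,194.7)));print(P,e)
T,e=cross(ray("top",(324,151)),ray("scene",(225+205/4,180+140/4)));print(T,e)
for z in(80,90,100,110,120):print(z,proj("scene",plane("top",(346.8,160.6),z)))
d=T-P;print(np.degrees(np.arctan2(d[1],d[0])))
s=readout.observe();print(yaw(s),go([560,40,400],180))
```

```text
[ 649.809 -130.411  110.197] 1.9916181832818813
[677.892 -68.739  97.44 ] 0.6453441389924157
80 [267.689 205.374]
90 [268.452 201.897]
100 [269.221 198.393]
110 [269.997 194.86 ]
120 [270.778 191.297]
65.51782397939229
164.4844125781795 [-0.661 -0.577 -0.18  -0.345]
```

Run:
```python
from h import *
print(go([450,250,330],119.5))
```

```text
[-0.458 -0.36  -0.093  1.   ]
```

>>> step_arm([
  [-0.458, -0.36, -0.093, 1, 1],
  [-0.458, -0.36, -0.093, 1, 1],
  [-0.458, -0.36, -0.093, 1, 1],
  [-0.458, -0.36, -0.093, 1, 1],
  [-0.458, -0.36, -0.093, 1, 1],
  [-0.458, -0.36, -0.093, 1, 1],
  [-0.458, -0.36, -0.093, 1, 1],
  [-0.458, -0.36, -0.093, 1, 1],
  [-0.458, -0.36, -0.093, 1, 1],
  [-0.458, -0.36, -0.093, 1, 1],
  [-0.458, -0.36, -0.093, 1, 1],
  [-0.458, -0.36, -0.093, 1, 1],
  [-0.458, -0.36, -0.093, 1, 1],
  [-0.458, -0.36, -0.093, 1, 1],
], newtons=40)

```text
time_s: 1.5
ee_pos: [448.9, 252.1, 330.3]
tool_rot: [0.503, 0.864, -0.0, -0.0]
wrist_force: [-0.6, 0.4, 0.9]
opening: 1.0
finger_force: 0.0
```

Run:
```python
from h import *
s=readout.observe();print(s['ee_pos'],yaw(s),s['joint_positions'],s['time_s'])
print(go([645,-115,300],75))
```

```text
[448.875 252.091 330.26 ] 119.6444544962297 [-0.891  0.16   0.356  1.863 -0.062  1.13   0.004] 1.5
[-0.52  -0.014  0.038  0.992]
```

>>> step_arm([
  [-0.52, -0.014, 0.038, 0.99, 1],
  [-0.52, -0.014, 0.038, 0.99, 1],
  [-0.52, -0.014, 0.038, 0.99, 1],
  [-0.52, -0.014, 0.038, 0.99, 1],
  [-0.52, -0.014, 0.038, 0.99, 1],
  [-0.52, -0.014, 0.038, 0.99, 1],
  [-0.52, -0.014, 0.038, 0.99, 1],
  [-0.52, -0.014, 0.038, 0.99, 1],
  [-0.52, -0.014, 0.038, 0.99, 1],
  [-0.52, -0.014, 0.038, 0.99, 1],
  [-0.52, -0.014, 0.038, 0.99, 1],
  [-0.52, -0.014, 0.038, 0.99, 1],
  [-0.52, -0.014, 0.038, 0.99, 1],
  [-0.52, -0.014, 0.038, 0.99, 1],
])

```text
time_s: 2.9
ee_pos: [644.9, -115.3, 300.6]
tool_rot: [0.793, 0.609, 0.0, -0.0]
wrist_force: [-0.2, -0.1, 0.5]
opening: 1.001
finger_force: 0.0
```

Run:
```python
from h import *
s,im=snap("wrist","w1");print(s['ee_pos'],yaw(s),s['joint_positions'],s['time_s'])
```

```text
[ 644.876 -115.348  300.638] 75.05067986875063 [-0.32   0.484  0.634  1.576 -0.303  1.182  0.114] 2.9
```

View pics/w1.png

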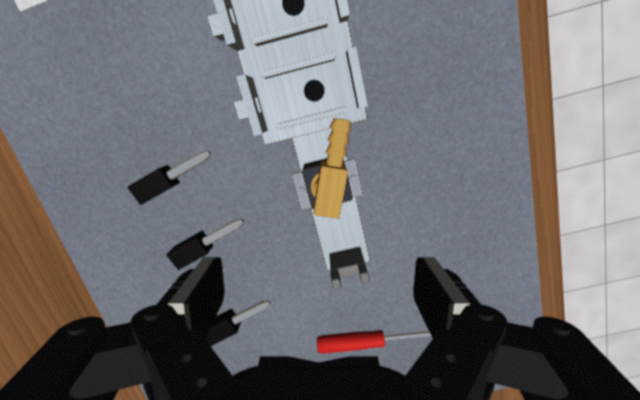

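The elbow's flat block spans about (320,166) to (340,218) and the barb tip is at (342,119). The right bay hole is at (314,90) and the middle one at (293,5). The three pins are at the left.

Run:
```python
from h import *
im=cv2.imread("pics/w1.png");s=readout.observe()
h=cv2.cvtColor(im,cv2.COLOR_BGR2HSV)
for n,m in (("brass",cv2.inRange(h[:260,250:400],(10,120,60),(30,255,255))),("hole",cv2.inRange(h[:110,250:400],(0,0,0),(180,255,60)))):
    k,l,st,ce=cv2.connectedComponentsWithStats(m)
    for i in range(1,k):
        if st[i,4]>100: print(n,st[i],ce[i]+[250,0],plane("wrist",ce[i]+[250,0],30,s))
    if n=="brass":
        i=1+np.argmax(st[1:,4]);mm=(l==i).astype(np.uint8)
        for r in range(115,225,6):
            x=np.flatnonzero(mm[r])+250
            if len(x):print(r,x[0],x[-1],plane("wrist",((x[0]+x[-1])/2,r),110,s)[:2])
```

```text
brass [  61  119   39   99 2278] [331.808 173.038] [ 658.165 -127.833   30.   ]
121 333 348 [679.152 -65.375]
127 331 349 [677.401 -70.525]
133 332 347 [675.632 -75.729]
139 329 347 [672.936 -80.744]
145 330 344 [670.668 -85.935]
151 327 345 [668.376 -91.181]
157 328 342 [666.059 -96.483]
163 321 342 [ 661.397 -101.221]
169 320 345 [ 660.884 -107.134]
175 315 346 [ 657.55  -112.358]
181 312 345 [ 654.181 -117.639]
187 311 344 [ 651.722 -123.232]
193 313 343 [ 650.667 -129.271]
199 315 342 [ 649.6   -135.376]
205 314 340 [ 646.593 -141.033]
211 315 339 [ 645.006 -147.143]
217 336 337 [ 652.665 -155.803]
hole [ 33   0  21  15 256] [292.871   6.023] [662.847  57.468  30.   ]
hole [ 55  81  19  20 291] [313.691  90.22 ] [661.956 -29.788  30.   ]
```

Run:
```python
from h import *
print(go([651,-133,190],67.5))
```

```text
[-0.019  0.013  0.138  0.167]
```

>>> step_arm([
  [-0.019, 0.013, 0.138, 0.167, 1],
  [-0.019, 0.013, 0.138, 0.167, 1],
  [-0.019, 0.013, 0.138, 0.167, 1],
  [-0.019, 0.013, 0.138, 0.167, 1],
  [-0.019, 0.013, 0.138, 0.167, 1],
  [-0.019, 0.013, 0.138, 0.167, 1],
])

```text
time_s: 3.55
ee_pos: [652.5, -134.3, 192.8]
tool_rot: [0.832, 0.555, 0.002, 0.001]
wrist_force: [0.3, -0.8, 0.8]
opening: 0.994
finger_force: 0.0
```

Run:
```python
from h import *
s,im=snap("wrist","w2");print(s['ee_pos'],yaw(s),s['joint_positions'])
print(proj("wrist",[651,-133,110],s))
h=cv2.cvtColor(im,cv2.COLOR_RGB2HSV);m=cv2.inRange(h[:,220:420],(10,120,60),(30,255,255))
k,l,st,ce=cv2.connectedComponentsWithStats(m);i=1+np.argmax(st[1:,4]);print(st[i])
for r in range(st[i,1],st[i,1]+st[i,3],10):
    x=np.flatnonzero(l[r]==i)+220
    print(r,x[0],x[-1],plane("wrist",((x[0]+x[-1])/2,r),110,s)[:2])
```

```text
[ 652.476 -134.316  192.775] 67.44772798555215 [-0.269  0.613  0.611  1.648 -0.403  1.004  0.081]
[315.484 218.386]
[  72   99   47  149 5104]
99 308 312 [676.954 -62.621]
109 303 332 [678.862 -69.579]
119 306 329 [676.635 -74.924]
129 303 331 [674.089 -80.245]
139 305 328 [671.499 -85.659]
149 302 330 [668.862 -91.169]
159 306 328 [667.042 -97.136]
169 299 333 [ 664.028 -102.727]
179 295 336 [ 661.253 -108.542]
189 295 336 [ 658.722 -114.586]
199 292 338 [ 655.846 -120.617]
209 294 336 [ 653.218 -126.886]
219 295 334 [ 650.236 -133.146]
229 296 333 [ 647.505 -139.653]
239 296 333 [ 644.721 -146.285]
```

View pics/w2.png

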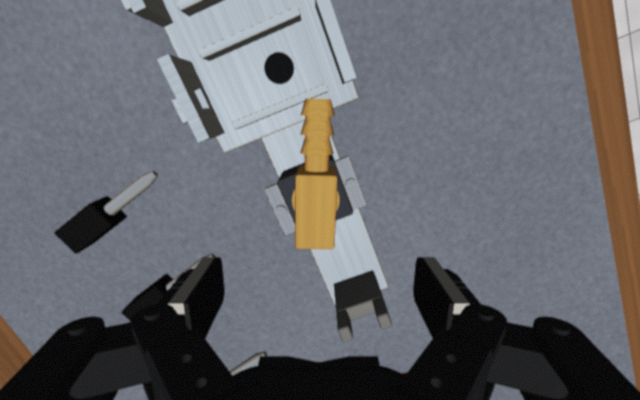

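The elbow lies along the image's vertical axis: block x 296–333, rows 172–247. Its collar bulges to 292 and 338 at about row 201. The saddle is at (362,300) and the right bay hole at (279,67).

Run:
```python
from h import *
s=readout.observe()
print(s['ee_pos'])
for z in(68,72,76):print(plane("wrist",(315.2,201),z,s))
print(plane("wrist",(314.5,247),110,s),plane("wrist",(279,67),30,s),plane("wrist",(362,285),86,s))
print(go([650,-134.5,104],66.3))
```

```text
[ 652.307 -134.226  192.56 ]
[ 650.185 -133.27    68.   ]
[ 650.67  -132.173   72.   ]
[ 651.156 -131.076   76.   ]
[ 642.306 -151.493  110.   ] [662.179 -28.74   30.   ] [ 659.679 -206.01    86.   ]
[-0.002 -0.003  0.111  0.026]
```

>>> step_arm([
  [-0.001, 0, 0.05, 0.02, 1],
  [-0.001, 0, 0.106, 0.02, 1],
  [-0.001, 0, 0.106, 0.02, 1],
  [-0.001, 0, 0.106, 0.02, 1],
  [-0.001, 0, 0.106, 0.02, 1],
  [-0.001, 0, 0.106, 0.02, -1],
  [-0.001, 0, 0.106, 0.02, -1],
  [-0.001, 0, 0.106, 0.02, -1],
  [-0.001, 0, 0.106, 0.02, -1],
  [-0.001, 0, 0.106, 0.02, -1],
  [-0.001, 0, 0.106, 0.02, -1],
  [-0.001, 0, 0.106, 0.02, -1],
], newtons=60)

```text
time_s: 4.8
ee_pos: [650.4, -134.7, 105.8]
tool_rot: [0.836, 0.548, 0.0, -0.001]
wrist_force: [-3.1, 0.9, 5.6]
opening: 0.299
finger_force: 59.0
```

Run:
```python
from h import *
s=readout.observe();print(s['ee_pos'],yaw(s),s['joint_positions'],s['wrist_force'],s['wrist_torque'],s['opening'],s['finger_force'])
```

```text
[ 650.355 -134.736  105.802] 66.47978873359229 [-0.232  0.718  0.557  1.694 -0.475  0.869  0.118] [-3.105  0.946  5.573] [ 0.3    0.601 -0.205] 0.29897817617613387 58.953478932380676
```

>>> step_arm([
  [0, 0, 0, 0.19, -1],
  [0, 0, 0, 0.38, -1],
  [0, 0, 0.0002, 0.57, -1],
  [0, 0, 0.0004, 0.76, -1],
  [0, 0, 0.0005, 0.95, -1],
  [0, 0, 0.0005, 1, -1],
  [0, 0, 0.0005, 1, -1],
], newtons=100)

```text
time_s: 5.5
ee_pos: [649.9, -134.3, 105.5]
tool_rot: [0.982, 0.187, -0.001, -0.001]
wrist_force: [-5.2, 2.4, 7.9]
opening: 0.287
finger_force: 99.0
```

Run:
```python
from h import *
s=readout.observe();print(s['ee_pos'],yaw(s),s['joint_positions'],s['wrist_force'],s['wrist_torque'],s['opening'],s['finger_force'])
```

```text
[ 649.923 -134.332  105.456] 21.530684400354442 [-0.351  0.778  0.747  1.702 -0.641  0.925 -0.54 ] [-5.159  2.378  7.926] [ 0.361  0.95  -0.055] 0.28677506684336124 98.99130821228027
```

>>> step_arm([
  [0, 0, 0, 0.19, -1],
  [0, 0, 0, 0.38, -1],
  [0, 0, 0.0002, 0.57, -1],
  [0, 0, 0.0004, 0.76, -1],
  [0, 0, 0.0005, 0.95, -1],
  [0, 0, 0.0005, 1, -1],
  [0, 0, 0.0005, 1, -1],
])

```text
time_s: 6.2
ee_pos: [650.0, -133.7, 105.1]
tool_rot: [0.979, -0.203, -0.001, -0.001]
wrist_force: [-6.3, 3.9, 9.5]
opening: 0.288
finger_force: 99.4
```

>>> step_arm([
  [0, 0, 0, 0.19, -1],
  [0, 0, 0, 0.38, -1],
  [0, 0, 0.0002, 0.57, -1],
  [0, 0, 0.0004, 0.76, -1],
  [0, 0, 0.0005, 0.95, -1],
  [0, 0, 0.0005, 1, -1],
  [0, 0, 0.0005, 1, -1],
])

```text
time_s: 6.9
ee_pos: [650.4, -133.2, 104.7]
tool_rot: [0.827, -0.562, -0.002, -0.001]
wrist_force: [-4.6, 5.2, 9.2]
opening: 0.29
finger_force: 99.5
```

Run:
```python
from h import *
s,im=snap("top","t2");print(s['ee_pos'],yaw(s),s['joint_positions'],s['wrist_force'],s['wrist_torque'],s['opening'],s['finger_force'])
```

```text
[ 650.389 -133.221  104.724] -68.36867430376265 [-0.526  0.949  1.076  1.713 -0.941  1.091 -1.899] [-4.634  5.22   9.207] [0.842 1.044 0.22 ] 0.29016637966762954 99.50775861740112
```

>>> step_arm([
  [0, 0, 0, 0.19, -1],
  [0, 0, 0, 0.38, -1],
  [0, 0, 0, 0.49, -1],
  [0, 0, 0, 0.49, -1],
  [0, 0, 0, 0.49, -1],
  [0, 0, 0, 0.49, -1],
])

```text
time_s: 7.55
ee_pos: [650.7, -133.2, 104.6]
tool_rot: [-0.704, 0.71, 0.002, 0.001]
wrist_force: [-2.4, 5.1, 8.1]
opening: 0.293
finger_force: 99.5
```

>>> step_arm([
  [0, 0, 0, 0, 1],
  [0, 0, 0, 0, 1],
  [0, 0, 0, 0, 1],
  [0, 0, 0, 0, 1],
  [0, 0, 0, 0, 1],
  [0, 0, 0, 0, 1],
  [0, 0, -0.05, 0, 1],
  [0, 0, -0.11, 0, 1],
  [0, 0, -0.17, 0, 1],
  [0, 0, -0.23, 0, 1],
  [0, 0, -0.23, 0, 1],
  [0, 0, -0.23, 0, 1],
  [0, 0, -0.23, 0, 1],
])

```text
time_s: 8.85
ee_pos: [650.2, -134.4, 286.6]
tool_rot: [-0.704, 0.71, 0.001, -0.0]
wrist_force: [-0.3, -0.1, -0.5]
opening: 0.997
finger_force: 0.0
```

Run:
```python
from h import *
s,im=snap("wrist","w3");print(s['ee_pos'],yaw(s),s['joint_positions'],s['wrist_force'],s['opening'])
h=cv2.cvtColor(im,cv2.COLOR_RGB2HSV);m=cv2.inRange(h[:300,200:440],(10,120,60),(30,255,255))
k,l,st,ce=cv2.connectedComponentsWithStats(m);i=1+np.argmax(st[1:,4]);print(st[i])
for r in range(st[i,1],st[i,1]+st[i,3],10):
    x=np.flatnonzero(l[r]==i)+200
    print(r,x[0],x[-1],plane("wrist",((x[0]+x[-1])/2,r),109,s)[:2])
```

```text
[ 650.229 -134.435  286.56 ] -90.5285433547758 [-0.621  0.82   1.324  1.586 -0.807  1.383 -2.36 ] [-0.297 -0.14  -0.53 ] 0.9973184968648598
[ 101  101   35  104 2468]
101 311 325 [ 649.076 -210.089]
111 310 326 [ 649.16  -201.693]
121 309 327 [ 649.245 -193.152]
131 310 326 [ 649.331 -184.462]
141 311 325 [ 649.419 -175.618]
151 305 331 [ 649.509 -166.617]
161 304 332 [ 649.6   -157.455]
171 301 334 [ 650.156 -148.131]
181 302 334 [ 649.788 -138.627]
191 304 331 [ 650.356 -128.958]
201 305 330 [ 650.458 -119.103]
```

View pics/w3.png

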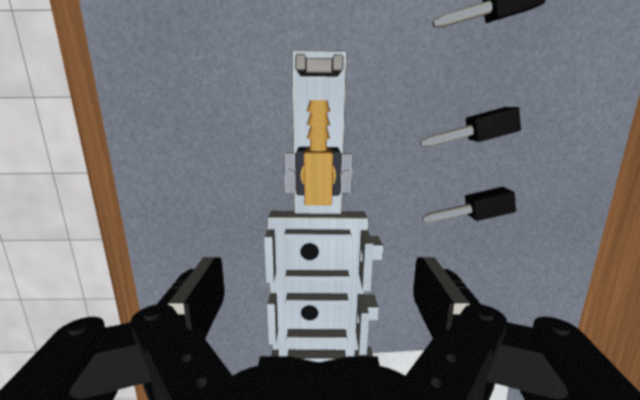

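The barb points up the image, straight at the saddle (318,101 towards 320,65). The right and middle bay holes are at (309,251) and (309,313), and the pin handles are at (515,5), (495,124) and (490,204).

Run:
```python
from h import *
s=readout.observe()
im=cv2.imread("pics/w3.png");g=cv2.cvtColor(im,cv2.COLOR_BGR2GRAY)
for (x0,y0) in((309,251),(309,313)):
    m=(g[y0-16:y0+16,x0-16:x0+16]<60).astype(np.uint8);k,l,st,ce=cv2.connectedComponentsWithStats(m);i=l[16,16];c=ce[i]+[x0-16,y0-16];print(st[i],c,plane("wrist",c,30,s))
T=cv2.imread("pics/top0.png");h=cv2.cvtColor(T,cv2.COLOR_BGR2HSV)
m=cv2.inRange(h,(35,60,20),(95,255,255))|cv2.inRange(h,(0,0,0),(180,255,50))
m[:150]=0;m[280:]=0;m[:,:140]=0;m[:,210:]=0
m=cv2.morphologyEx(m,cv2.MORPH_CLOSE,np.ones((9,9)))
for c in cv2.findContours(m,0,2)[0]:
    if cv2.contourArea(c)>200:
        r=cv2.minAreaRect(c);b=cv2.boxPoints(r);P=np.array([plane("top",q,36) for q in b]);e=P[1]-P[0],P[2]-P[1];e=max(e,key=np.linalg.norm)
        print(r,P.mean(0),[np.linalg.norm(P[1]-P[0]),np.linalg.norm(P[2]-P[1])],np.degrees(np.arctan2(e[1],e[0])))
print(go([520,150,350],-45.5), go([520,150,350],-45.5)*0)
```

```text
[  8   9  17  15 200] [309.105 251.185] [661.805 -29.269  30.   ]
[  9   9  15  13 159] [309.013 312.302] [663.543  60.749  30.   ]
((168.34014892578125, 244.10781860351562), (16.645103454589844, 36.70458984375), 37.5685920715332) [420.543 351.971  36.   ] [np.float64(97.54925896579739), np.float64(46.98034083931681)] -34.003350240169915
((167.28379821777344, 184.20269775390625), (35.01698303222656, 16.933094024658203), 80.53767395019531) [587.702 368.439  36.   ] [np.float64(47.19667641198199), np.float64(101.30129326721386)] -166.47919379142343
[-0.354  0.166 -0.079 -1.001] [-0.  0. -0. -0.]
```

>>> step_arm([
  [-0.354, 0.166, -0.08, -1, 1],
  [-0.354, 0.166, -0.08, -1, 1],
  [-0.354, 0.166, -0.08, -1, 1],
  [-0.354, 0.166, -0.08, -1, 1],
  [-0.354, 0.166, -0.08, -1, 1],
  [-0.354, 0.166, -0.08, -1, 1],
  [-0.354, 0.166, -0.08, -1, 1],
  [-0.354, 0.166, -0.08, -1, 1],
  [-0.354, 0.166, -0.08, -1, 1],
  [-0.354, 0.166, -0.08, -1, 1],
])

```text
time_s: 9.9
ee_pos: [520.6, 147.8, 351.4]
tool_rot: [0.922, -0.388, -0.0, 0.001]
wrist_force: [0.1, -0.4, -0.2]
opening: 1.0
finger_force: 0.0
```

Run:
```python
from h import *
s=readout.observe();print(s['ee_pos'],yaw(s),s['joint_positions'])
print(go([562,360,320],-0.8))
```

```text
[520.593 147.828 351.406] -45.68247770331315 [-1.392  0.524  1.474  1.811 -0.539  1.316 -2.15 ]
[-0.154 -0.222  0.039 -0.997]
```

>>> step_arm([
  [0, 0, 0, -0.19, 1],
  [0, 0, 0, -0.38, 1],
  [0, 0, 0, -0.57, 1],
  [0, 0, 0, -0.76, 1],
  [0, 0, 0, -1, 1],
  [0, 0, 0, -1, 1],
])

```text
time_s: 10.5
ee_pos: [520.9, 147.2, 351.8]
tool_rot: [1.0, -0.005, -0.0, -0.0]
wrist_force: [-0.2, 0.4, -0.3]
opening: 0.999
finger_force: 0.0
```

Run:
```python
from h import *
s=readout.observe();print(s['ee_pos'],yaw(s),s['joint_positions'])
print(go([562,360,320],-0.8))
```

```text
[520.88  147.188 351.79 ] -0.5205078637205162 [-1.322  0.369  1.269  1.809 -0.373  1.241 -1.527]
[ 0.049 -0.267  0.04   0.006]
```

>>> step_arm([
  [0.05, -0.267, 0.04, 0, 1],
  [0.05, -0.267, 0.04, 0, 1],
  [0.05, -0.267, 0.04, 0, 1],
  [0.05, -0.267, 0.04, 0, 1],
  [0.05, -0.267, 0.04, 0, 1],
  [0.05, -0.267, 0.04, 0, 1],
  [0.05, -0.267, 0.04, 0, 1],
  [0.05, -0.267, 0.04, 0, 1],
])

```text
time_s: 11.3
ee_pos: [563.5, 359.6, 320.3]
tool_rot: [1.0, -0.007, 0.0, 0.0]
wrist_force: [0.4, -0.3, -1.3]
opening: 0.998
finger_force: 0.0
```

Run:
```python
from h import *
s,im=snap("wrist","w4");print(s['ee_pos'],yaw(s),s['joint_positions'])
```

```text
[563.529 359.592 320.259] -0.7937224350531635 [-1.309  0.646  1.096  1.532 -0.585  1.324 -1.734]
```

View pics/w4.png

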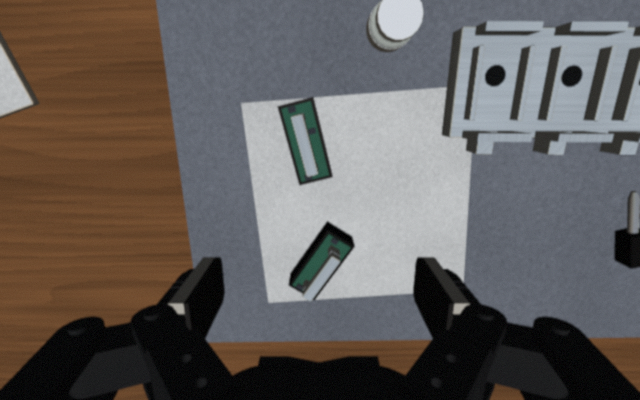

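Carrier A is at (305,140) and carrier B at (322,260), both with handle bars. The ends aren't readable from here, so I'll zoom in on both views.

Run:
```python
import cv2,numpy as np
S=cv2.imread("pics/scene0.png");W=cv2.imread("pics/w4.png")
a=cv2.resize(S[255:355,420:520],(400,400),interpolation=2);a=np.clip(a.astype(float)*2.2,0,255).astype(np.uint8)
b=np.clip(cv2.resize(W[90:310,270:380],(200,400),interpolation=2).astype(float)*2,0,255).astype(np.uint8)
cv2.imwrite("pics/c2.png",np.hstack([a,b]))
```

```text
(no output)
```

View pics/c2.png

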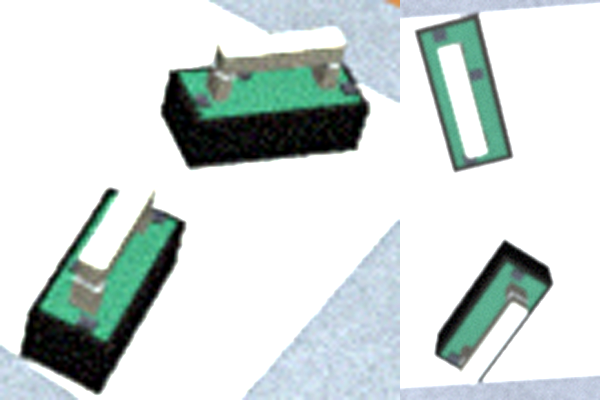

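Run:
```python
import cv2,numpy as np
from h import *
ims=[snap("scene")[1] for _ in range(6)]
S=np.mean(ims,0)[:,:,::-1]
s=readout.observe();W=np.mean([snap("wrist")[1] for _ in range(6)],0)[:,:,::-1]
f=lambda c:np.clip((cv2.resize(c,(400,400),interpolation=cv2.INTER_CUBIC))*7,0,255).astype(np.uint8)
cv2.imwrite("pics/c3.png",np.hstack([f(S[300:355,420:475]),f(S[255:310,455:510])]))
cv2.imwrite("pics/c4.png",f(W[215:300,285:370]))
```

```text
(no output)
```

View pics/c3.png

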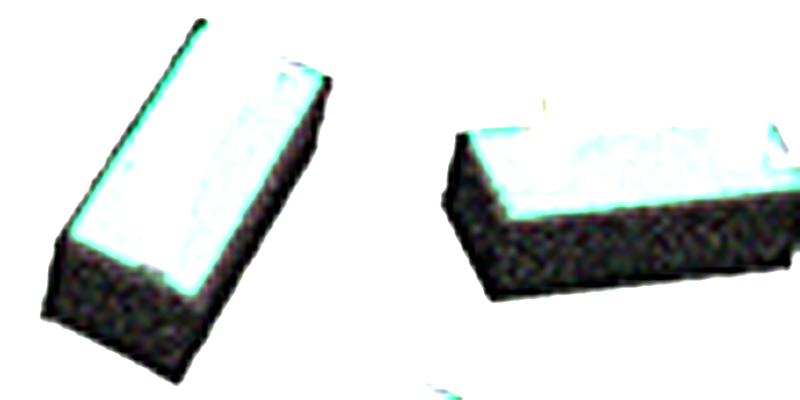

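A's +x end face looks uniform, with no hole. I'll check the end faces numerically.

Run:
```python
from h import *
# project end-face grids (17x? mm) for each end hypothesised visible
ims=np.mean([snap("scene")[1] for _ in range(8)],0).mean(2)
s=readout.observe();W=np.mean([snap("wrist")[1] for _ in range(8)],0).mean(2)
def grid(img,n,c,az,sgn):
    a=np.radians(az);x=np.array([np.cos(a),np.sin(a),0])*sgn;y=np.array([-x[1],x[0],0])
    for z in(31,25,18,11,5):
        r=[]
        for d in(-18,-12,-6,0,6,12,18):
            p=proj(n,np.r_[c,0]+x*50+y*d+[0,0,z],s);r.append(cv2.getRectSubPix(img.astype(np.float32),(1,1),tuple(p))[0,0])
        print(z,np.array(r).round(1))
A=[587.7,368.4];B=[420.5,352]
print("A scene +x");grid(ims,"scene",A,13.5,1)
print("B scene +x");grid(ims,"scene",B,-34,1)
print("B wrist +x");grid(W,"wrist",B,-34,1)
print("B wrist -x?");grid(W,"wrist",B,-34,-1)
```

```text
A scene +x
31 [101.3   9.1  12.6  12.2  10.3  10.2  11.8]
25 [92.   5.4  5.   5.7  4.8  4.5  3.8]
18 [69.8  4.9  5.4  5.   3.4  4.3  5.4]
11 [100.6   4.6   2.5   5.8   4.4   4.7   4.8]
5 [69.6  3.4  5.   4.1  3.7  3.7  3.7]
B scene +x
31 [187.8 101.6   3.1   3.8   3.4   3.9   4.8]
25 [190.2  74.1   3.5   3.4   3.4   3.9   4.4]
18 [188.2  93.8   5.2   3.1   3.5   2.7   2.8]
11 [188.   69.4   5.3   6.6   7.9   8.2   8.7]
5 [185.8 111.5 102.2 103.2 104.5 103.9 106.5]
B wrist +x
31 [194.   73.    4.4   3.6   4.2   4.    5. ]
25 [189.5  72.    3.7   3.    3.3   3.5   3.7]
18 [191.5  79.   22.5  20.8  24.2  21.3  24. ]
11 [192.7 107.5  96.2  98.9  97.5  91.8 102. ]
5 [191.2 164.4 162.6 163.3 157.2 158.8 167.2]
B wrist -x?
31 [ 55.5  49.8  63.3 120.  169.5 165.7 127.9]
25 [ 63.7  49.2  56.7  75.2 167.2 171.3  90.8]
18 [ 57.4  60.3  53.   62.4 158.8 170.  145.7]
11 [ 37.1  66.3  63.1  49.4 111.8 167.  168.5]
5 [ 23.   67.4  66.1  48.7  65.8 165.7 170.5]
```

View pics/c4.png

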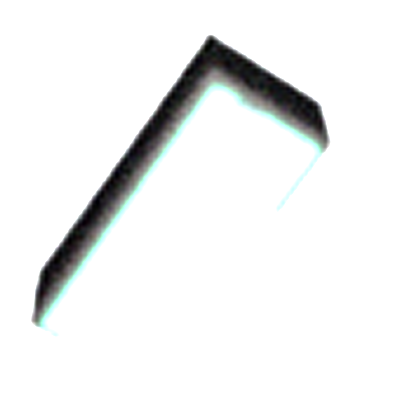

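Both ends are too dark to tell from here. I'll turn the tool half round, which also suits the grasps, and look obliquely at A's -x end.

>>> step_arm([
  [0, 0, 0, -1, 1],
  [0, 0, 0, -1, 1],
  [0, 0, 0, -1, 1],
  [0, 0, 0, -1, 1],
  [0, 0, 0, -1, 1],
  [0, 0, 0, -1, 1],
])

```text
time_s: 13.35
ee_pos: [562.5, 362.5, 320.2]
tool_rot: [0.925, 0.38, 0.0, -0.0]
wrist_force: [0.3, -0.4, 0.6]
opening: 1.002
finger_force: 0.0
```

>>> step_arm([
  [0, 0, 0, -1, 1],
  [0, 0, 0, -1, 1],
  [0, 0, 0, -1, 1],
  [0, 0, 0, -1, 1],
  [0, 0, 0, -1, 1],
  [0, 0, 0, -1, 1],
])

```text
time_s: 13.95
ee_pos: [562.6, 362.4, 320.1]
tool_rot: [0.709, 0.705, 0.0, -0.0]
wrist_force: [-0.2, -0.5, -0.0]
opening: 0.998
finger_force: 0.0
```

>>> step_arm([
  [0, 0, 0, -1, 1],
  [0, 0, 0, -1, 1],
  [0, 0, 0, -1, 1],
  [0, 0, 0, -1, 1],
  [0, 0, 0, -1, 1],
  [0, 0, 0, -1, 1],
])

```text
time_s: 14.55
ee_pos: [562.6, 362.4, 320.0]
tool_rot: [0.385, 0.923, 0.0, 0.0]
wrist_force: [-0.4, 0.2, 0.0]
opening: 0.997
finger_force: 0.0
```

>>> step_arm([
  [0, 0, 0, -1, 1],
  [0, 0, 0, -1, 1],
  [0, 0, 0, -1, 1],
  [0, 0, 0, -1, 1],
  [0, 0, 0, -1, 1],
  [0, 0, 0, -1, 1],
  [0, 0, 0, -1, 1],
])

```text
time_s: 15.25
ee_pos: [562.7, 362.3, 319.9]
tool_rot: [0.005, 1.0, 0.0, 0.0]
wrist_force: [0.1, 0.0, 0.3]
opening: 1.0
finger_force: 0.0
```

Run:
```python
from h import *
s=readout.observe();print(s['ee_pos'],yaw(s),s['joint_positions'])
print(go([385,357,210],193))
```

```text
[562.658 362.307 319.901] 179.4269201858618 [-0.886  0.459  0.377  1.502 -0.175  1.214  1.078]
[ 0.222 -0.009  0.137 -0.302]
```

>>> step_arm([
  [0.222, -0.009, 0.137, -0.3, 1],
  [0.222, -0.009, 0.137, -0.3, 1],
  [0.222, -0.009, 0.137, -0.3, 1],
  [0.222, -0.009, 0.137, -0.3, 1],
  [0.222, -0.009, 0.137, -0.3, 1],
  [0.222, -0.009, 0.137, -0.3, 1],
  [0.222, -0.009, 0.137, -0.3, 1],
  [0.222, -0.009, 0.137, -0.3, 1],
])

```text
time_s: 16.05
ee_pos: [387.0, 357.4, 211.4]
tool_rot: [-0.112, 0.994, 0.001, 0.001]
wrist_force: [0.6, 0.0, 0.1]
opening: 1.001
finger_force: 0.0
```

Run:
```python
from h import *
s=readout.observe();W=np.mean([snap("wrist")[1] for _ in range(6)],0)[:,:,::-1]
print(s['ee_pos'],yaw(s))
print(proj("wrist",[539,357,18],s),proj("wrist",[379,380,18],s))
cv2.imwrite("pics/w5.png",np.clip(255*(W/255)**0.45,0,255).astype(np.uint8))
```

```text
[386.951 357.394 211.361] -167.15866250323805
[287.968 310.579] [342.74  178.642]
```

View pics/w5.png

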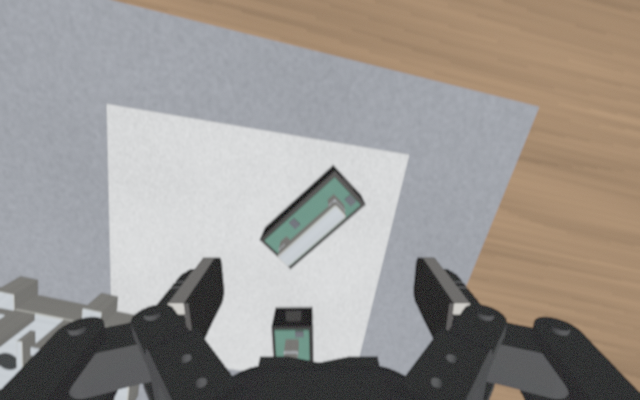

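A's -x end shows its hole, a lighter square at (293,315). The chip layout shows that B (312,218) has its hole at the end away from +x (upper right). So the x azimuths are about 13.5° for A and about -34° for B.

Run:
```python
from h import *
print(go([420.5,352,200],146))
```

```text
[-0.041 -0.016  0.013  1.043]
```

>>> step_arm([
  [-0.04, -0.016, 0.013, 1, 1],
  [-0.04, -0.016, 0.013, 1, 1],
  [-0.04, -0.016, 0.013, 1, 1],
  [-0.04, -0.016, 0.013, 1, 1],
  [-0.04, -0.016, 0.013, 1, 1],
  [-0.04, -0.016, 0.013, 1, 1],
  [-0.04, -0.016, 0.013, 1, 1],
  [-0.04, -0.016, 0.013, 1, 1],
])

```text
time_s: 17.15
ee_pos: [418.9, 351.9, 199.9]
tool_rot: [0.275, 0.961, 0.0, 0.0]
wrist_force: [0.4, -0.2, 0.6]
opening: 0.998
finger_force: 0.0
```

```bash
cat > carr.py <<'E'
from h import *
def carrier(s,im,z=36):
    h=cv2.cvtColor(im,cv2.COLOR_RGB2HSV);m=cv2.inRange(h,(60,70,30),(90,255,255))
    m[:,:225]=0;m[:,415:]=0
    m=cv2.morphologyEx(m,cv2.MORPH_OPEN,np.ones((3,3)))
    pts=cv2.findNonZero(m)[:,0]
    P=np.array([plane("wrist",p,z,s)[:2] for p in pts])
    r=cv2.minAreaRect(P.astype(np.float32));b=cv2.boxPoints(r);e=max((b[1]-b[0],b[2]-b[1]),key=np.linalg.norm)
    return np.array(r[0]),r[1],np.degrees(np.arctan2(e[1],e[0]))%180
E
python3 - <<'E'
from carr import *
s,im=snap("wrist","w6");print(s['ee_pos'],yaw(s)%360)
r=carrier(s,im);print(r)
print(go([*r[0],71],r[2],s))
E
```

```text
[418.929 351.878 199.905] 148.03023222399509
(array([479.498, 351.513]), (74.89154815673828, 212.54666137695312), np.float32(173.8449))
[-0.065  0.04   0.161 -0.574]
```

Run:
```python
t=open("carr.py").read()
t=t.replace("def carrier(s,im,z=36):","def carrier(s,im,c,z=36):").replace("    pts=","    m=cv2.morphologyEx(m,cv2.MORPH_CLOSE,np.ones((21,21)))\n    k,l,st,ce=cv2.connectedComponentsWithStats(m);q=proj('wrist',[*c,z],s)\n    i=min((i for i in range(1,k) if st[i,4]>400),key=lambda i:np.hypot(*(ce[i]-q)));print(st[i]);m=(l==i).astype(np.uint8)\n    pts=")
open("carr.py","w").write(t)
from carr import *
s=readout.observe();im=cv2.imread("pics/w6.png")[:,:,::-1]
r=carrier(s,im,(420.5,352));print(r)
print(go([*r[0],71],r[2],s))
```

```text
[ 305  136   46  103 4218]Traceback (most recent call last):
  File "<stdin>", line 6, in <module>
  File "carr.py", line 10, in carrier
    P=np.array([plane("wrist",p,z,s)[:2] for p in pts])
                ~~~~~^^^^^^^^^^^^^^^
  File "h.py", line 16, in plane
    o,d=ray(n,uv,s);return o+d*(z-o[2])/d[2]
        ~~~^^^^^^^^
  File "h.py", line 10, in ray
    c=vision.get_calibration(n); d=np.array([(uv[0]-c['cx'])/c['fx'],(uv[1]-c['cy'])/c['fy'],1.])
ValueError: time passes only in moves, steps and waits
```

View pics/w6.png

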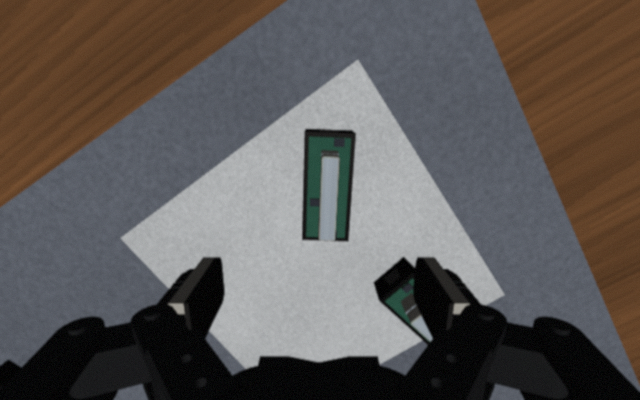

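B is centred at (328,187), almost aligned with the tool axis, with its bar along the fingers' plane.

Run:
```python
t=open("h.py").read()
t=t.replace("def ray","CAL={n:vision.get_calibration(n) for n in('scene','top','wrist')}\ndef ray").replace("c=vision.get_calibration(n)","c=CAL[n]");open("h.py","w").write(t)
from carr import *
s=readout.observe();im=cv2.imread("pics/w6.png")[:,:,::-1]
r=carrier(s,im,(420.5,352));print(r)
print(go([*r[0],71],r[2],s))
```

```text
[ 305  136   46  103 4218]
(array([423.148, 357.921]), (37.7364387512207, 93.86051940917969), np.float32(145.59477))
[-0.001  0.009  0.161  0.054]
```

>>> step_arm([
  [-0.001, 0.009, 0.05, 0.054, 1],
  [-0.001, 0.009, 0.11, 0.054, 1],
  [-0.001, 0.009, 0.162, 0.054, 1],
  [-0.001, 0.009, 0.162, 0.054, 1],
  [-0.001, 0.009, 0.162, 0.054, 1],
  [-0.001, 0.009, 0.162, 0.054, -1],
  [-0.001, 0.009, 0.162, 0.054, -1],
  [-0.001, 0.009, 0.162, 0.054, -1],
  [-0.001, 0.009, 0.162, 0.054, -1],
  [-0.001, 0.009, 0.162, 0.054, -1],
  [-0.001, 0.009, 0.162, 0.054, -1],
  [-0.001, 0.009, 0.162, 0.054, -1],
  [-0.001, 0.009, 0.162, 0.054, -1],
], newtons=60)

```text
time_s: 18.5
ee_pos: [423.8, 358.1, 71.0]
tool_rot: [0.296, 0.955, 0.001, 0.0]
wrist_force: [-0.3, 0.3, 5.6]
opening: 0.151
finger_force: 59.4
```

>>> step_arm([
  [0, 0, -0.05, 0, -1],
  [0, 0, -0.1, 0, -1],
  [0, 0, -0.15, 0, -1],
  [0, 0, -0.17, 0, -1],
  [0, 0, -0.17, 0, -1],
  [0, 0, -0.17, 0, -1],
])

```text
time_s: 19.1
ee_pos: [422.6, 357.1, 205.2]
tool_rot: [0.296, 0.955, -0.001, -0.0]
wrist_force: [0.4, 0.2, -3.6]
opening: 0.148
finger_force: 59.6
```

Run:
```python
from h import *
s=readout.observe();print(s['ee_pos'],yaw(s),s['joint_positions'],s['opening'],s['wrist_force'])
print(go([664-1,60.6,200],179.2,s))
```

```text
[422.567 357.069 205.229] 145.55270223869502 [-1.141  0.385  0.472  1.913 -0.221  0.896  0.411] 0.1479721739517851 [ 0.418  0.236 -3.592]
[-0.458 -0.136  0.006 -0.748]
```

>>> step_arm([
  [-0.458, -0.136, -0.01, -0.75, -1],
  [-0.458, -0.136, -0.01, -0.75, -1],
  [-0.458, -0.136, -0.01, -0.75, -1],
  [-0.458, -0.136, -0.01, -0.75, -1],
  [-0.458, -0.136, -0.01, -0.75, -1],
  [-0.458, -0.136, -0.01, -0.75, -1],
  [-0.458, -0.136, -0.01, -0.75, -1],
  [-0.458, -0.136, -0.01, -0.75, -1],
  [-0.458, -0.136, -0.01, -0.75, -1],
  [-0.458, -0.136, -0.01, -0.75, -1],
  [-0.458, -0.136, -0.01, -0.75, -1],
  [-0.458, -0.136, -0.01, -0.75, -1],
])

```text
time_s: 20.3
ee_pos: [662.8, 62.5, 213.2]
tool_rot: [0.005, 1.0, 0.0, -0.001]
wrist_force: [0.7, 0.5, -2.7]
opening: 0.152
finger_force: 59.5
```

Run:
```python
from h import *
s,im=snap("wrist","w7");print(s['ee_pos'],yaw(s)%360,s['joint_positions'])
for p in([664.6,150.4,30],[663.4,60.5,30],[662,-29.5,30]):print(proj("wrist",p,s))
```

```text
[662.84   62.47  213.209] 179.4360669399632 [-0.436  0.556  0.415  1.62  -0.254  1.021  1.619]
[410.642 185.511]
[316.662 185.232]
[222.493 184.751]
```

View pics/w7.png

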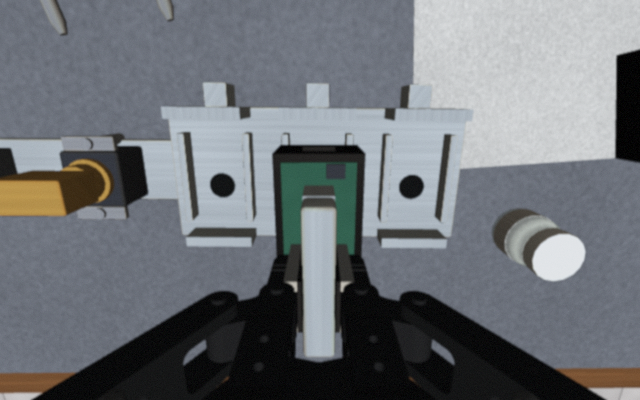

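The held carrier is centred at column 319.5 with its hole end at row 147. The left and right bay holes are at (411,187) and (222,185), which agrees with the predictions.

Run:
```python
from h import *
s=readout.observe();print(s['ee_pos'],yaw(s))
im=cv2.imread("pics/w7.png");g=cv2.cvtColor(im,cv2.COLOR_BGR2GRAY)
H=[]
for (x0,y0) in((222,185),(411,187)):
    m=(g[y0-20:y0+20,x0-20:x0+20]<70).astype(np.uint8);k,l,st,ce=cv2.connectedComponentsWithStats(m);c=ce[l[20,20]]+[x0-20,y0-20];H.append(plane("wrist",c,30,s));print(c,H[-1])
H=np.array(H);M=H.mean(0);d=H[1]-H[0];fy=np.degrees(np.arctan2(d[1],d[0]))-90;print("mid",M,"yaw",fy,np.linalg.norm(d))
zd=s['ee_pos'][2]-6-64+36
col=g[:,300:312].mean(1);print(col[135:165].round())
for r in(146,147,150,153):
    f=plane("wrist",(319.5,r),zd,s);print(r,f,f-s['ee_pos'])
```

```text
[663.074  62.352 213.644] 179.4332359063729
[222.05 184.74] [662.467 -30.186  30.   ]
[410.929 186.375] [665.948 150.733  30.   ]
mid [664.208  60.273  30.   ] yaw -1.102244147911975 180.95243413295776
[181. 180. 182. 183. 183. 182. 180. 177. 169. 135.  72.  27.  25.  30.
  29.  24.  15.  10.  18.  29.  35.  36.  35.  36.  34.  36.  41.  56.
  74.  80.]
146 [608.167  63.078 179.644] [-54.908   0.727 -34.   ]
147 [608.631  63.074 179.644] [-54.443   0.722 -34.   ]
150 [610.028  63.061 179.644] [-53.046   0.709 -34.   ]
153 [611.432  63.048 179.644] [-51.642   0.696 -34.   ]
```

>>> step_arm([
  [-0.003, 0.0034, 0.04, 0.012, -1],
  [-0.003, 0.0034, 0.079, 0.012, -1],
  [-0.003, 0.0034, 0.079, 0.012, -1],
  [-0.003, 0.0034, 0.079, 0.012, -1],
  [-0.003, 0.0034, 0.079, 0.012, -1],
  [-0.003, 0.0034, 0.079, 0.012, -1],
])

```text
time_s: 20.95
ee_pos: [667.4, 63.3, 153.2]
tool_rot: [0.011, 1.0, 0.0, 0.002]
wrist_force: [-0.8, -0.0, -2.1]
opening: 0.151
finger_force: 59.4
```

Run:
```python
from h import *
s=readout.observe();print(s['ee_pos'],yaw(s)%360,s['wrist_force']);print(go([665.5,59.7,101],178.9,s))
```

```text
[667.433  63.268 153.185] 178.75572352306446 [-0.791 -0.01  -2.15 ]
[ 0.003 -0.005  0.065 -0.003]
```

>>> step_arm([
  [0.003, -0.005, 0, -0.003, -1],
  [0.003, -0.005, 0, -0.003, -1],
  [0.003, -0.005, 0, -0.003, -1],
  [0.003, -0.005, 0, -0.003, -1],
  [0.003, -0.005, 0, -0.003, -1],
  [0.003, -0.005, 0, -0.003, -1],
  [0.003, -0.005, 0, -0.003, -1],
  [0.003, -0.005, 0, -0.003, -1],
])

```text
time_s: 21.75
ee_pos: [663.9, 59.2, 151.0]
tool_rot: [0.01, 1.0, -0.0, -0.0]
wrist_force: [-0.6, 0.7, -2.6]
opening: 0.152
finger_force: 59.5
```

Run:
```python
from h import *
s=readout.observe();print(s['ee_pos'],yaw(s)%360,s['wrist_force']);print(go([665.5,59.7,101],178.9,s))
```

```text
[663.858  59.232 151.02 ] 178.88189983598664 [-0.616  0.707 -2.586]
[-0.002  0.001  0.062 -0.   ]
```

>>> step_arm([
  [-0.002, 0.0005, 0.01, 0, -1],
  [-0.002, 0.0005, 0.02, 0, -1],
  [-0.002, 0.0005, 0.03, 0, -1],
  [-0.002, 0.0005, 0.04, 0, -1],
  [-0.002, 0.0005, 0.05, 0, -1],
  [-0.002, 0.0005, 0.056, 0, -1],
  [-0.002, 0.0005, 0.06, 0, -1],
  [-0.002, 0.0005, 0.061, 0, -1],
  [-0.002, 0.0005, 0.061, 0, -1],
  [-0.002, 0.0005, 0.061, 0, -1],
  [-0.002, 0.0005, 0.061, 0, -1],
])

```text
time_s: 22.85
ee_pos: [660.1, 60.2, 106.8]
tool_rot: [0.009, 1.0, 0.002, -0.006]
wrist_force: [-32.1, 1.4, 43.9]
opening: 0.151
finger_force: 86.5
```

Run:
```python
from h import *
s=readout.observe();print(s['ee_pos'],yaw(s)%360,s['wrist_force'],s['wrist_torque'])
```

```text
[660.1    60.182 106.804] 178.95937380952952 [-32.058   1.435  43.941] [0.088 6.125 0.238]
```

>>> step_arm([
  [0.002, 0, -0.015, 0, -1],
  [0.002, 0, -0.03, 0, -1],
  [0.002, 0, -0.06, 0, -1],
  [0.002, 0, -0.06, 0, -1],
  [0.002, 0, -0.06, 0, -1],
  [0.002, 0, -0.06, 0, -1],
  [0.002, 0, -0.06, 0, -1],
  [0.002, 0, -0.06, 0, -1],
])

```text
time_s: 23.65
ee_pos: [663.4, 59.5, 149.2]
tool_rot: [0.01, 1.0, -0.0, -0.001]
wrist_force: [0.0, 0.1, -2.7]
opening: 0.155
finger_force: 79.9
```

Run:
```python
from h import *
s=readout.observe();print(s['ee_pos'],yaw(s)%360,s['wrist_force'])
# geometry check in w7 (TCP 663.07,62.35,213.6)
s7=dict(s);s7['ee_pos']=np.array([663.07,62.35,213.6]);s7['tool_rot']=R.from_euler('z',[-1.0]).as_quat()[0]*0+np.array([.005,1,0,0])
g=cv2.imread("pics/w7.png",0)
print("col220",g[:,218:226].mean(1)[100:125].round(),g[:,218:226].mean(1)[225:252].round())
for r,z in((107,72),(118,72),(232,55),(237,55),(246,55),(185,30)):print(r,z,plane("wrist",(222,r),z,s7)[0])
snap("wrist","w8")
```

```text
[663.395  59.513 149.167] 178.8767167131631 [ 0.016  0.13  -2.692]
col220 [182. 182. 183. 183. 181. 175. 162. 157. 170. 177. 178. 177. 178. 178.
 178. 176. 178. 177. 178. 178. 180. 184. 188. 188. 189.] [177. 163. 129.  84.  60.  57.  57.  57.  57.  57.  62.  89. 136. 171.
 183. 184. 183. 183. 184. 182. 172. 149. 122. 110. 110. 111. 112.]
107 72 591.007139427249
118 72 599.2064356943363
232 55 701.1854860397491
237 55 706.1366215661242
246 55 715.1693178501703
185 30 662.9577411598053
```

View pics/w8.png

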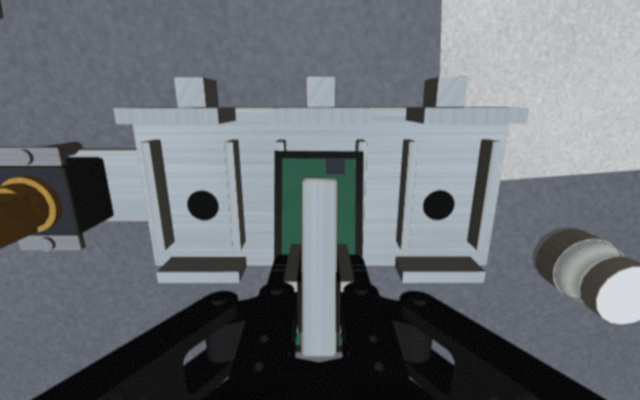

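The bay's walls (lip inner edge at row 120, rear stop face at rows 228–237) put the bay centre about 10 mm nearer the robot than the vacuum hole. The mid bay centre is therefore x ≈ 654.5.

>>> step_arm([
  [0.009, 0.0003, 0, 0, -1],
  [0.009, 0.0003, 0, 0, -1],
  [0.009, 0.0003, 0, 0, -1],
  [0.009, 0.0003, 0, 0, -1],
  [0.009, 0.0003, 0.01, 0, -1],
  [0.009, 0.0003, 0.02, 0, -1],
  [0.009, 0.0003, 0.03, 0, -1],
  [0.009, 0.0003, 0.04, 0, -1],
  [0.009, 0.0003, 0.05, 0, -1],
  [0.009, 0.0003, 0.056, 0, -1],
  [0.009, 0.0003, 0.059, 0, -1],
  [0.009, 0.0003, 0.06, 0, -1],
  [0.009, 0.0003, 0.06, 0, -1],
  [0.009, 0.0003, 0.06, 0, -1],
  [0.009, 0.0003, 0.06, 0, -1],
])

```text
time_s: 25.2
ee_pos: [657.0, 59.6, 106.4]
tool_rot: [0.01, 1.0, 0.001, 0.0]
wrist_force: [-9.6, -0.6, 24.1]
opening: 0.152
finger_force: 83.7
```

Run:
```python
from h import *
s=readout.observe();print(s['ee_pos'],yaw(s)%360,s['wrist_force'],s['wrist_torque'],s['joint_positions'])
```

```text
[657.015  59.617 106.444] 178.8656042502752 [-9.646 -0.617 24.136] [-0.136  2.413  0.069] [-0.403  0.674  0.371  1.698 -0.314  0.829  1.66 ]
```

Run:
```python
from h import *
s,im=snap("wrist","w9")
for n in("w7","w8","w9"):
    g=cv2.imread(f"pics/{n}.png",0).astype(float)
    for a,b in((165,175),(185,195),(205,215)):
        r=g[a:b].mean(0);d=r<70
        seg=[i for i in range(255,385) if d[i]];
        # subpixel edges: level 90 crossing outside
        L=next(i for i in range(seg[0],240,-1) if r[i]>100);Rr=next(i for i in range(seg[-1],400) if r[i]>100)
        print(n,a,L+ (r[L]-100)/(r[L]-r[L+1]),Rr-(r[Rr]-100)/(r[Rr]-r[Rr-1]),end=' | ')
    c=g[:,296:302].mean(1);print(c[135:166].astype(int))
```

```text
w7 165 272.72425249169436 382.9367945823928 | w7 185 273.5418118466899 381.7038626609442 | w7 205 274.3478260869565 380.23346303501944 | [180 180 180 182 181 180 177 175 167 134  70  19   2   4   4   5   2   6
  16  28  33  35  36  36  34  34  37  52  69  78  78]
w8 165 274.1100569259962 362.81115107913666 | w8 185 273.8675623800384 362.6832669322709 | w8 205 273.8720930232558 362.48063781321184 | [167 169 171 171 171 170 168 167 169 168 169 169 169 170 161 129  72  30
  25  25  26  27  34  51  67  72  74  74  73  73  74]
w9 165 273.98198198198196 365.951690821256 | w9 185 273.9890510948905 365.06584362139915 | w9 205 273.97752808988764 364.1707317073171 | [170 170 170 169 170 170 169 171 172 172 171 168 164 158 132  81  39  27
  26  27  27  32  46  63  72  74  74  75  75  74  75]
```

The first landing tipped the carrier nose-down in the grip, because it came down on the rear stop. It is now between the lip and the stop, so I'll release it there and let it drop flat.

>>> step_arm([
  [0, 0, 0, 0, -0.5],
  [0, 0, 0, 0, -0.4],
  [0, 0, 0, 0, 0],
  [0, 0, 0, 0, 1],
  [0, 0, 0, 0, 1],
  [0, 0, 0, 0, 1],
  [0, 0, -0.03, 0, 1],
  [0, 0, -0.08, 0, 1],
  [0, 0, -0.13, 0, 1],
  [0, 0, -0.13, 0, 1],
  [0, 0, -0.13, 0, 1],
  [0, 0, -0.13, 0, 1],
  [0, 0, -0.13, 0, 1],
])

```text
time_s: 26.55
ee_pos: [655.7, 60.0, 204.5]
tool_rot: [0.01, 1.0, -0.0, -0.001]
wrist_force: [1.4, -0.2, 0.4]
opening: 0.998
finger_force: 0.0
```

Run:
```python
from carr import *
s,im=snap("wrist","w10");print(s['ee_pos'],yaw(s)%360)
for z in(66,):print(carrier(s,im,(655,60.2),z))
m=cv2.inRange(cv2.cvtColor(im,cv2.COLOR_RGB2HSV),(60,70,30),(90,255,255));k,l,st,ce=cv2.connectedComponentsWithStats(m)
print([x for x in st[1:] if x[4]>100])
g=cv2.imread("pics/w10.png",0).astype(int);print(g[80:260:3,319],g[80:260:3,304]); print(g[175:185,240:400:3].mean(0).astype(int))
```

```text
[655.739  59.993 204.521] 178.88552913525456
[ 294  139   48  120 3364]
(array([659.124,  59.294]), (40.069252014160156, 102.1507339477539), np.float32(177.63568))
[array([ 294,  139,   30,  120, 1633], dtype=int32), array([ 329,  139,   14,  120, 1452], dtype=int32)]
[111 116 115 110 145 173 167 172 176 172 172 168 124 159 168 167 164 170
 152  27  57  74  74 135 177 176 174 175 173 173 174 173 172 173 172 170
 170 172 173 171 171 171 172 172 171 173 172 170 171 172 172 172 172 171
 171 173 173 122  67  61] [108 107 103 107 105 102 105 109 110 109 106 102  66 158 166 167 163 172
 144  26  57  75  73  77  76  75  77  73  75  73  76  72  75  74  75  73
  76  75  74  73  75  77  73  63  52  54  57  76  77  77  77  76  75  75
  74  76  73  77  76  67]
[173 172 165 175  96 100 170 169 170 169 169 169 169 168 167 157 172  56
  39  74  75  76  76 152 170 175 173 168 169 143  74  74  74  73  36  61
  96 171 175 175 176 176 177 176 176 176 176 177 119  66 167 174 173 175]
```

```bash
cat > deck.py <<'E'
from h import *
def deck(s,img,rows,c0=319,W=44,thr=110):
    g=cv2.cvtColor(img,cv2.COLOR_RGB2GRAY).astype(float)
    for a in rows:
        r=g[a-3:a+4].mean(0);out=[]
        for sg in(-1,1):
            i=c0+sg*16
            while r[i]>50 and abs(i-c0)<45:i+=sg   # find black rim
            while r[i]<thr and abs(i-c0)<70:i+=sg
            out.append(i-sg*(r[i]-thr)/(r[i]-r[i-sg]))
        w=out[1]-out[0];c=W*324.6/w;k=(a-201.17)/324.6
        z=s['ee_pos'][2]+118.4-c*(.9576-.2882*k);P=plane("wrist",(sum(out)/2,a),z,s)
        print(a,np.round(out,1),"z",round(z,1),P[:2])
E
python3 - <<'E'
from deck import *
s=readout.observe();im=cv2.imread("pics/w10.png")[:,:,::-1]
deck(s,im,range(140,262,10))
s6=dict(s);s6['ee_pos']=np.array([418.9,351.9,199.9]);print("ref w6");deck(s6,cv2.imread("pics/w6.png")[:,:,::-1],range(142,240,12),c0=328)
E
```

```text
140 [289.5 346.2] z 68.2 [608.791  59.958]
150 [289.9 346.4] z 69.2 [616.392  60.049]
160 [290.  346.4] z 71.2 [623.901  59.954]
170 [290. 349.] z 84.6 [629.212  60.836]
180 [290.  348.4] z 84.1 [636.968  60.45 ]
190 [289.8 348.2] z 86.3 [644.165  60.136]
200 [289.8 348.3] z 89.0 [651.253  60.038]
210 [289.8 347.9] z 89.7 [658.91  59.75]
220 [289.8 347.4] z 89.7 [666.943  59.381]
230 [289.8 345.8] z 85.4 [676.826  58.568]
240 [288.7 350.5] z 109.7 [674.822  60.008]
250 [289.3 345.8] z 91.9 [690.927  58.089]
260 [273.7 368.8] z 187.1 [651.379  60.964]
ref w6
142 [303.7 354.9] z 36.4 [376.492 361.621]
154 [303.6 354. ] z 34.9 [387.034 361.113]
166 [303.3 353.2] z 35.3 [397.548 360.493]
178 [302.9 352.3] z 35.7 [408.265 359.761]
190 [302.7 351.5] z 35.2 [419.421 359.185]
202 [302.4 350.7] z 35.6 [430.567 358.566]
214 [302.  349.8] z 35.8 [442.024 357.839]
226 [301.8 349. ] z 35.8 [453.812 357.195]
238 [241.2 348.1] z 194.8 [397.867 342.168]
```

The carrier sits with its rear on the rear stop (deck z about 68 at the front, about 90 at the rear). I'll re-grip it, level it on the free bench in front, and place it again.

>>> step_arm([
  [-0.0016, 0, 0.05, 0, 1],
  [-0.0016, 0, 0.1, 0, 1],
  [-0.0016, 0, 0.117, 0, 1],
  [-0.0016, 0, 0.117, 0, 1],
  [-0.0016, 0, 0.117, 0, 1],
  [-0.0016, 0, 0.117, 0, -1],
  [-0.0016, 0, 0.117, 0, -1],
  [-0.0016, 0, 0.117, 0, -1],
  [-0.0016, 0, 0.117, 0, -1],
  [-0.0016, 0, 0.117, 0, -1],
  [-0.0016, 0, 0.117, 0, -1],
  [-0.0016, 0, 0.117, 0, -1],
  [-0.0016, 0, 0.117, 0, -1],
  [-0.0016, 0, 0.06, 0, -1],
  [-0.0016, 0, 0, 0, -1],
  [-0.0016, 0, 0, 0, -1],
  [-0.0016, 0, 0, 0, -1],
  [-0.0016, 0, 0, 0, -1],
], newtons=40)

```text
time_s: 28.4
ee_pos: [656.6, 60.1, 204.2]
tool_rot: [0.01, 1.0, -0.0, -0.002]
wrist_force: [0.2, 0.0, -3.7]
opening: 0.155
finger_force: 43.3
```

Run:
```python
from h import *
s=readout.observe();print(s['ee_pos'],yaw(s)%360,s['wrist_force'],s['opening'],s['finger_force'])
print(go([490,170,190],178.9,s))
```

```text
[656.558  60.077 204.234] 178.88589692654995 [ 0.225  0.002 -3.681] 0.15517125247596025 43.31394553184509
[ 0.211  0.133  0.018 -0.   ]
```

>>> step_arm([
  [0.211, 0.133, 0, 0, -1],
  [0.211, 0.133, 0, 0, -1],
  [0.211, 0.133, 0, 0, -1],
  [0.211, 0.133, 0, 0, -1],
  [0.211, 0.133, 0, 0, -1],
  [0.211, 0.133, 0, 0, -1],
  [0.211, 0.133, 0, 0, -1],
  [0.211, 0.133, 0, 0, -1],
  [0.211, 0.133, 0.06, 0, -1],
  [0.211, 0.133, 0.11, 0, -1],
  [0.211, 0.133, 0.14, 0, -1],
  [0.211, 0.133, 0.147, 0, -1],
  [0.211, 0.133, 0.151, 0, -1],
  [0.211, 0.133, 0.155, 0, -1],
  [0.211, 0.133, 0.159, 0, -1],
  [0.211, 0.133, 0.161, 0, -1],
  [0.211, 0.133, 0.161, 0, -1],
], newtons=25)

```text
time_s: 30.1
ee_pos: [495.8, 169.6, 81.0]
tool_rot: [0.01, 1.0, 0.001, 0.005]
wrist_force: [1.8, -2.6, 10.6]
opening: 0.158
finger_force: 45.3
```

>>> step_arm([
  [0, 0, 0, 0, 1],
  [0, 0, 0, 0, 1],
  [0, 0, 0, 0, 1],
  [0, 0, 0, 0, 1],
  [0, 0, 0, 0, 1],
  [0, 0, -0.05, 0, 1],
  [0, 0, -0.1, 0, 1],
  [0, 0, -0.15, 0, 1],
  [0, 0, -0.16, 0, 1],
  [0, 0, -0.16, 0, 1],
  [0, 0, -0.16, 0, 1],
  [0, 0, -0.16, 0, 1],
])

```text
time_s: 31.3
ee_pos: [490.2, 169.3, 203.8]
tool_rot: [0.01, 1.0, -0.001, -0.001]
wrist_force: [-0.1, 0.7, 0.0]
opening: 1.003
finger_force: 0.0
```

Run:
```python
from carr import *
from deck import deck
s,im=snap("wrist","w11");print(s['ee_pos'],yaw(s)%360)
r=carrier(s,im,(490,170));print(r);q=proj("wrist",[*r[0],36],s)
deck(s,im,range(140,250,12),c0=int(q[0]))
print(go([*r[0],70.5],r[2],s))
```

```text
[490.198 169.303 203.797] 178.88758715852686
[ 298  146   42   99 4011]
(array([498.154, 168.942]), (37.68804168701172, 93.39337921142578), np.float32(178.7072))
140 [233.  342.7] z 190.4 [430.107 157.816]
152 [256.2 343.5] z 158.3 [439.469 160.481]
164 [234.8 343.2] z 191.7 [439.626 157.968]
176 [ -inf 342.9] z 322.2 [nan nan]
188 [330.  342.9] z -754.5 [691.396 224.724]
200 [237.9 342.6] z 191.4 [454.949 157.747]
212 [241.  342.3] z 188.5 [461.253 157.837]
224 [228.3 342.1] z 204.5 [460.782 156.659]
236 [235.  341.9] z 198.4 [468.336 157.029]
248 [255.8 385.1] z 221.0 [463.53  170.205]
[-0.01   0.     0.167  0.004]deck.py:10: RuntimeWarning: divide by zero encountered in scalar divide
  out.append(i-sg*(r[i]-thr)/(r[i]-r[i-sg]))
h.py:17: RuntimeWarning: invalid value encountered in divide
  o,d=ray(n,uv,s);return o+d*(z-o[2])/d[2]
```

>>> step_arm([
  [-0.01, 0, 0.05, 0.004, 1],
  [-0.01, 0, 0.1, 0.004, 1],
  [-0.01, 0, 0.15, 0.004, 1],
  [-0.01, 0, 0.1665, 0.004, 1],
  [-0.01, 0, 0.1665, 0.004, 1],
  [-0.01, 0, 0.1665, 0.004, 1],
  [-0.01, 0, 0.1665, 0.004, -1],
  [-0.01, 0, 0.1665, 0.004, -1],
  [-0.01, 0, 0.1665, 0.004, -1],
  [-0.01, 0, 0.1665, 0.004, -1],
  [-0.01, 0, 0.1665, 0.004, -1],
  [-0.01, 0, 0.1665, 0.004, -1],
  [-0.01, 0, 0.1665, 0.004, -1],
  [-0.01, 0, 0.1665, 0.004, -1],
], newtons=60)

```text
time_s: 32.75
ee_pos: [499.4, 169.4, 72.8]
tool_rot: [0.011, 1.0, 0.0, 0.0]
wrist_force: [-1.1, -0.9, 6.2]
opening: 0.152
finger_force: 59.1
```

>>> step_arm([
  [0, 0, -0.06, 0, -1],
  [0, 0, -0.12, 0, -1],
  [0, 0, -0.14, 0, -1],
  [-0.06, -0.04, -0.14, 0, -1],
  [-0.12, -0.08, -0.14, 0, -1],
  [-0.16, -0.11, -0.14, 0, -1],
  [-0.191, -0.136, -0.14, 0, -1],
  [-0.191, -0.136, -0.14, 0, -1],
  [-0.191, -0.136, -0.14, 0, -1],
  [-0.191, -0.136, -0.14, 0, -1],
  [-0.191, -0.136, -0.14, 0, -1],
  [-0.191, -0.136, -0.14, 0, -1],
  [-0.191, -0.136, -0.14, 0, -1],
  [-0.191, -0.136, -0.14, 0, -1],
])

```text
time_s: 34.15
ee_pos: [649.4, 57.7, 184.5]
tool_rot: [0.011, 1.0, 0.0, 0.0]
wrist_force: [0.1, -0.6, -2.7]
opening: 0.149
finger_force: 59.6
```

Run:
```python
from h import *
s,im=snap("wrist","w12");print(s['ee_pos'],yaw(s)%360,s['wrist_force'])
print(go([655,60.2,101.5],178.9,s))
g=cv2.imread("pics/w12.png",0).astype(int)
print(g[130:170,296:302].mean(1).astype(int))
r=g[185:195].mean(0).astype(int);print(r[262:285],r[355:380])
H=[]
for p in([664,150.5,30],[662.2,-30,30]):
    x0,y0=proj("wrist",p,s).astype(int);m=(g[y0-22:y0+22,x0-22:x0+22]<70).astype(np.uint8);k,l,st,ce=cv2.connectedComponentsWithStats(m);c=ce[l[22,22]]+[x0-22,y0-22];H.append(plane("wrist",c,30,s))
print(H)
c=g[:,:].astype(int)
for x in(205,430): print(x,c[95:125,x-4:x+5].mean(1).astype(int),c[220:265,x-4:x+5].mean(1).astype(int))
```

```text
[649.437  57.673 184.522] 178.73667197594244 [ 0.071 -0.632 -2.686]
[-0.007  0.003  0.104 -0.004]
[180 180 180 180 179 180 180 180 180 179 181 182 175 143  79  25   6   5
   6   5   3   8  13  25  34  35  35  34  35  34  37  51  66  77  80  80
  79  80  80  80]
[180 181 180 180 181 180 180 180 181 179 171 140  80  36  28  29  29  30
  37  56  74  81  81] [ 55  38  31  31  29  29  40  82 141 177 187 188 187 187 187 187 186 186
 187 187 186 187 186 187 187]
[array([665.598, 150.843,  30.   ]), array([662.237, -29.819,  30.   ])]
205 [110 111 112 121 149 176 186 186 185 184 184 184 184 183 182 183 183 183
 182 183 183 183 184 184 184 184 185 184 176 153] [185 183 181 182 185 187 186 185 183 181 181 180 181 181 180 178 177 176
 176 174 176 179 179 180 180 182 183 184 182 178 178 174 154 114  74  59
  56  57  57  57  57  59  58  57  66]
430 [195 190 175 165 177 186 186 186 186 184 184 184 184 183 183 183 182 183
 183 183 184 183 184 184 184 184 184 176 150 116] [159 176 181 184 185 187 185 183 182 181 180 180 178 179 178 178 180 179
 178 178 179 179 179 178 178 180 182 181 179 179 176 161 126  83  59  57
  56  56  56  57  58  57  57  61  89]
```

Run:
```python
from h import *
s=readout.observe();print(s['ee_pos'])
g=cv2.imread("pics/w12.png",0).astype(int)
for u,r,t in((205,253,264),(430,252,264)):
    print(plane("wrist",(u,r),30,s),plane("wrist",(u,t),55,s))
for u in(205,430):
    print(g[255:285,u-4:u+5].mean(1).astype(int));print(plane("wrist",(u,99),72,s),plane("wrist",(u,122.5),30,s))
print(go([655.7,60.3,160],178.9,s))
```

```text
[649.463  57.541 184.47 ]
[705.289 -48.744  30.   ] [703.604 -40.146  55.   ]
[708.951 158.657  30.   ] [707.895 150.367  55.   ]
[ 59  56  57  57  57  57  59  58  57  66 100 146 176 185 184 185 185 184
 184 179 160 129 113 111 110 109 110 110 109 109]
[570.966 -18.045  72.   ] [588.421 -34.298  30.   ]
[ 57  56  56  56  57  58  57  57  61  89 135 172 183 184 183 183 183 183
 179 163 136 119 114 115 112 111 111 111 112 113]
[574.419 134.599  72.   ] [592.583 149.777  30.   ]
[-0.008  0.004  0.031 -0.004]
```

>>> step_arm([
  [-0.0072, 0.0034, 0.02, -0.004, -1],
  [-0.0072, 0.0034, 0.03, -0.004, -1],
  [-0.0072, 0.0034, 0.03, -0.004, -1],
  [-0.0072, 0.0034, 0.03, -0.004, -1],
  [-0.0072, 0.0034, 0.03, -0.004, -1],
  [-0.0072, 0.0034, 0.03, -0.004, -1],
  [-0.0072, 0.0034, 0.03, -0.004, -1],
  [-0.0072, 0.0034, 0.03, -0.004, -1],
])

```text
time_s: 35.0
ee_pos: [655.5, 59.8, 160.6]
tool_rot: [0.01, 1.0, 0.0, 0.0]
wrist_force: [0.7, 0.9, -2.6]
opening: 0.155
finger_force: 59.5
```

Run:
```python
from h import *
s=readout.observe();print(s['ee_pos'],yaw(s)%360,s['wrist_force'])
print(go([655.4,60.3,103],178.9,s))
```

```text
[655.495  59.782 160.615] 178.87580172512196 [ 0.666  0.936 -2.612]
[ 0.     0.001  0.072 -0.001]
```

>>> step_arm([
  [0, 0.0005, 0.015, 0, -1],
  [0, 0.0005, 0.03, 0, -1],
  [0, 0.0005, 0.04, 0, -1],
  [0, 0.0005, 0.05, 0, -1],
  [0, 0.0005, 0.06, 0, -1],
  [0, 0.0005, 0.066, 0, -1],
  [0, 0.0005, 0.07, 0, -1],
  [0, 0.0005, 0.072, 0, -1],
  [0, 0.0005, 0.072, 0, -1],
  [0, 0.0005, 0.072, 0, -1],
])

```text
time_s: 36.0
ee_pos: [655.7, 60.3, 103.0]
tool_rot: [0.01, 1.0, 0.0, 0.001]
wrist_force: [-0.8, 0.4, -2.8]
opening: 0.151
finger_force: 59.6
```

Run:
```python
from h import *
s=readout.observe();print(s['ee_pos'],yaw(s)%360,s['wrist_force'],s['wrist_torque'])
```

```text
[655.712  60.275 103.037] 178.87712738093924 [-0.806  0.385 -2.773] [ 0.005 -0.042  0.017]
```

>>> step_arm([
  [0, 0, 0.0015, 0, -1],
  [0, 0, 0.002, 0, -1],
  [0, 0, 0.002, 0, -1],
  [0, 0, 0.002, 0, 1],
  [0, 0, 0.002, 0, 1],
  [0, 0, 0.002, 0, 1],
  [0, 0, 0.002, 0, 1],
  [0, 0, 0.002, 0, 1],
  [0, 0, -0.06, 0, 1],
  [0, 0, -0.12, 0, 1],
  [0, 0, -0.13, 0, 1],
  [0, 0, -0.13, 0, 1],
  [0, 0, -0.13, 0, 1],
  [0, 0, -0.13, 0, 1],
  [0, 0, -0.13, 0, 1],
])

```text
time_s: 37.5
ee_pos: [654.5, 60.2, 204.9]
tool_rot: [0.01, 1.0, -0.0, -0.001]
wrist_force: [-0.8, -0.0, -0.6]
opening: 1.001
finger_force: 0.0
```

Run:
```python
from carr import *
s,im=snap("wrist","w13");print(s['ee_pos'],yaw(s)%360,s['joint_positions'])
print(carrier(s,im,(655,60.2),66))
# carrier A from top camera + jog check
T=snap("top","t3")[1];h=cv2.cvtColor(T,cv2.COLOR_RGB2HSV)
m=cv2.inRange(h,(35,60,20),(95,255,255))|cv2.inRange(h,(0,0,0),(180,255,50))
m[:150]=0;m[280:]=0;m[:,:140]=0;m[:,210:]=0
m=cv2.morphologyEx(m,cv2.MORPH_CLOSE,np.ones((9,9)))
for c in cv2.findContours(m,0,2)[0]:
    if cv2.contourArea(c)>200: r=cv2.minAreaRect(c);print(r,plane("top",r[0],36))
print(go([588,368,200],193.5,s))
```

```text
[654.539  60.179 204.891] 178.88062638880444 [-0.46   0.556  0.447  1.65  -0.274  1.001  1.63 ]
[ 295  141   47  110 3668]
(array([655.141,  59.62 ]), (37.62945556640625, 93.41673278808594), np.float32(178.86537))
((191.0, 261.0), (36.0, 36.0), 90.0) [375.826 287.042  36.   ]
((207.2505645751953, 210.2126922607422), (17.03664207458496, 58.188865661621094), 19.290042877197266) [516.311 251.886  36.   ]
((167.2027130126953, 184.21621704101562), (35.01698303222656, 16.76869773864746), 80.53767395019531) [587.315 368.6    36.   ]
[ 0.091  0.383  0.006 -0.325]
```

The mid bay carrier is seated: at deck height 66 its size reads 37.6×93.4, the same as on the bench. Carrier A comes next.

>>> step_arm([
  [0.091, 0.384, 0.006, -0.325, 1],
  [0.091, 0.384, 0.006, -0.325, 1],
  [0.091, 0.384, 0.006, -0.325, 1],
  [0.091, 0.384, 0.006, -0.325, 1],
  [0.091, 0.384, 0.006, -0.325, 1],
  [0.091, 0.384, 0.006, -0.325, 1],
  [0.091, 0.384, 0.006, -0.325, 1],
  [0.091, 0.384, 0.006, -0.325, 1],
  [0.091, 0.384, 0.006, -0.325, 1],
  [0.091, 0.384, 0.006, -0.325, 1],
  [0.091, 0.384, 0.006, -0.325, 1],
  [0.091, 0.384, 0.006, -0.325, 1],
  [0.091, 0.384, 0.006, -0.325, 1],
])

```text
time_s: 38.9
ee_pos: [589.0, 367.9, 202.1]
tool_rot: [-0.117, 0.993, 0.0, 0.0]
wrist_force: [0.3, -0.3, 0.9]
opening: 1.007
finger_force: 0.0
```

Run:
```python
from carr import *
s,im=snap("wrist","w14");print(s['ee_pos'],yaw(s)%360,s['joint_positions'])
r=carrier(s,im,(587.5,368.5),36);print(r);print(go([*r[0],70.5],r[2]+180,s))
```

```text
[589.03  367.928 202.102] 193.4326550449153 [-0.84   0.607  0.345  1.547 -0.227  1.027  1.371]
[ 305  142   42  100 4108]
(array([592.182, 374.807]), (93.26834106445312, 37.705665588378906), np.float32(13.588133))
[-0.006  0.007  0.165 -0.004]
```

>>> step_arm([
  [-0.006, 0.007, 0.05, -0.004, 1],
  [-0.006, 0.007, 0.1, -0.004, 1],
  [-0.006, 0.007, 0.15, -0.004, 1],
  [-0.006, 0.007, 0.1645, -0.004, 1],
  [-0.006, 0.007, 0.1645, -0.004, 1],
  [-0.006, 0.007, 0.1645, -0.004, 1],
  [-0.006, 0.007, 0.1645, -0.004, -1],
  [-0.006, 0.007, 0.1645, -0.004, -1],
  [-0.006, 0.007, 0.1645, -0.004, -1],
  [-0.006, 0.007, 0.1645, -0.004, -1],
  [-0.006, 0.007, 0.1645, -0.004, -1],
  [-0.006, 0.007, 0.1645, -0.004, -1],
  [-0.006, 0.007, 0.1645, -0.004, -1],
  [-0.006, 0.007, 0.1645, -0.004, -1],
], newtons=60)

```text
time_s: 40.35
ee_pos: [592.3, 375.2, 70.8]
tool_rot: [-0.119, 0.993, 0.0, 0.0]
wrist_force: [-0.7, -1.9, 4.4]
opening: 0.15
finger_force: 59.5
```

>>> step_arm([
  [0, 0, -0.06, 0, -1],
  [0, 0, -0.12, 0, -1],
  [0, 0, -0.155, 0, -1],
  [0, 0, -0.155, 0, -1],
  [0, 0, -0.155, 0, -1],
  [0, 0, -0.155, 0, -1],
])

```text
time_s: 40.95
ee_pos: [590.4, 374.7, 191.3]
tool_rot: [-0.119, 0.993, -0.001, -0.002]
wrist_force: [0.6, 0.3, -1.9]
opening: 0.154
finger_force: 59.4
```

Run:
```python
from h import *
s=readout.observe();print(s['ee_pos'],yaw(s)%360,s['wrist_force'],s['opening'])
print(go([656.8,150.4,195],178.9,s))
```

```text
[590.364 374.725 191.322] 193.695455451477 [ 0.619  0.326 -1.933] 0.1541999878022982
[-0.014 -0.292 -0.004  0.329]
```

>>> step_arm([
  [-0.014, -0.292, -0.004, 0.329, -1],
  [-0.014, -0.292, -0.004, 0.329, -1],
  [-0.014, -0.292, -0.004, 0.329, -1],
  [-0.014, -0.292, -0.004, 0.329, -1],
  [-0.014, -0.292, -0.004, 0.329, -1],
  [-0.014, -0.292, -0.004, 0.329, -1],
  [-0.014, -0.292, -0.004, 0.329, -1],
  [-0.014, -0.292, -0.004, 0.329, -1],
  [-0.014, -0.292, -0.004, 0.329, -1],
  [-0.014, -0.292, -0.004, 0.329, -1],
  [-0.014, -0.292, -0.004, 0.329, -1],
  [-0.014, -0.292, -0.004, 0.329, -1],
  [-0.014, -0.292, -0.004, 0.329, -1],
])

```text
time_s: 42.25
ee_pos: [658.1, 151.2, 197.6]
tool_rot: [0.01, 1.0, 0.0, 0.0]
wrist_force: [-0.4, -1.3, -2.6]
opening: 0.153
finger_force: 59.5
```

Run:
```python
from h import *
s,im=snap("wrist","w15");print(s['ee_pos'],yaw(s)%360,s['wrist_force'])
g=cv2.cvtColor(im,cv2.COLOR_RGB2GRAY).astype(int)
print(g[135:168,296:302].mean(1).astype(int));r=g[185:195].mean(0).astype(int);print(r[262:285],r[355:380])
print(go([655.8,150.3,150],178.9,s))
```

```text
[658.074 151.22  197.581] 178.89607054225667 [-0.363 -1.34  -2.65 ]
[184 182 183 183 186 187 186 186 180 162 117  56  13   4   6   5   5   4
   8  20  32  36  35  34  35  35  35  40  54  72  79  79  78]
[185 185 185 185 185 184 185 185 185 183 167 121  61  31  28  29  29  31
  40  59  75  81  81] [ 70  51  35  29  29  30  30  42  89 146 176 178 160 127 111 110 111 112
 113 113 114 112 112 111 112]
[ 0.003 -0.001  0.059 -0.   ]
```

>>> step_arm([
  [0.0022, -0.0012, 0.03, 0, -1],
  [0.0022, -0.0012, 0.05, 0, -1],
  [0.0022, -0.0012, 0.05, 0, -1],
  [0.0022, -0.0012, 0.05, 0, -1],
  [0.0022, -0.0012, 0.05, 0, -1],
  [0.0022, -0.0012, 0.05, 0, -1],
  [0.0022, -0.0012, 0.05, 0, -1],
  [0.0022, -0.0012, 0.05, 0, -1],
])

```text
time_s: 43.1
ee_pos: [656.5, 150.2, 158.0]
tool_rot: [0.01, 1.0, 0.0, 0.0]
wrist_force: [0.2, 0.3, -3.6]
opening: 0.152
finger_force: 59.4
```

Run:
```python
from h import *
s=readout.observe();print(s['ee_pos'],yaw(s)%360);print(go([656.3,150.3,101],178.9,s))
```

```text
[656.534 150.163 157.981] 178.8803640494982
[ 0.     0.     0.071 -0.   ]
```

>>> step_arm([
  [0, 0, 0.015, 0, -1],
  [0, 0, 0.03, 0, -1],
  [0, 0, 0.04, 0, -1],
  [0, 0, 0.05, 0, -1],
  [0, 0, 0.06, 0, -1],
  [0, 0, 0.065, 0, -1],
  [0, 0, 0.068, 0, -1],
  [0, 0, 0.07, 0, -1],
  [0, 0, 0.07, 0, -1],
  [0, 0, 0.07, 0, -1],
  [0, 0, 0.07, 0, -1],
])

```text
time_s: 44.2
ee_pos: [656.6, 150.2, 101.9]
tool_rot: [0.01, 1.0, 0.0, 0.0]
wrist_force: [0.2, -0.3, -3.2]
opening: 0.151
finger_force: 59.6
```

Run:
```python
from h import *
s=readout.observe();print(s['ee_pos'],yaw(s)%360,s['wrist_force'],s['wrist_torque'])
```

```text
[656.56  150.169 101.913] 178.88124365927757 [ 0.154 -0.336 -3.207] [-0.004  0.011 -0.026]
```

>>> step_arm([
  [0, 0, 0.0015, 0, -1],
  [0, 0, 0.002, 0, -1],
  [0, 0, 0.002, 0, -1],
  [0, 0, 0.002, 0, 1],
  [0, 0, 0.002, 0, 1],
  [0, 0, 0.002, 0, 1],
  [0, 0, 0.002, 0, 1],
  [0, 0, 0.002, 0, 1],
  [0, 0, -0.06, 0, 1],
  [0, 0, -0.12, 0, 1],
  [0, 0, -0.13, 0, 1],
  [0, 0, -0.13, 0, 1],
  [0, 0, -0.13, 0, 1],
  [0, 0, -0.13, 0, 1],
  [0, 0, -0.13, 0, 1],
])

```text
time_s: 45.7
ee_pos: [655.5, 150.0, 203.7]
tool_rot: [0.01, 1.0, -0.001, -0.001]
wrist_force: [0.9, -0.3, 0.5]
opening: 0.998
finger_force: 0.0
```

Run:
```python
from carr import *
s,im=snap("wrist","w16");print(s['ee_pos'],yaw(s)%360)
print(carrier(s,im,(656,150.2),66))
T=snap("top","t4")[1]
m=cv2.inRange(cv2.cvtColor(T,cv2.COLOR_RGB2HSV),(0,0,0),(180,255,50));m[:200]=0
k,l,st,ce=cv2.connectedComponentsWithStats(m)
for a,c in zip(st[1:],ce[1:]):
    if 60<a[4]<300 and c[1]<270 : print(a,c,plane("top",c,20)[:2])
print(go([440,-85,200],178.9,s))
```

```text
[655.52  149.977 203.71 ] 178.88380074777834
[ 295  142   48  110 4179]
(array([656.67, 149.41]), (37.59574890136719, 93.16637420654297), np.float32(178.87096))
[455 214  13  15 103] [459.379 221.786] [ 501.486 -458.718]
[356 232  13  17 147] [362.374 240.367] [ 443.01  -182.991]
[323 235  11  17 106] [327.943 243.057] [433.435 -86.456]
[401 234  14  18 164] [407.604 242.463] [ 439.879 -310.28 ]
[ 0.264 -0.299  0.006 -0.   ]
```

Both carriers are seated (the left one at 656.7, 149.4, size correct). Now I'll go to the first pin.

>>> step_arm([
  [0.264, -0.299, 0.006, 0, 1],
  [0.264, -0.299, 0.006, 0, 1],
  [0.264, -0.299, 0.006, 0, 1],
  [0.264, -0.299, 0.006, 0, 1],
  [0.264, -0.299, 0.006, 0, 1],
  [0.264, -0.299, 0.006, 0, 1],
  [0.264, -0.299, 0.006, 0, 1],
  [0.264, -0.299, 0.006, 0, 1],
  [0.264, -0.299, 0.006, 0, 1],
  [0.264, -0.299, 0.006, 0, 1],
  [0.264, -0.299, 0.006, 0, 1],
  [0.264, -0.299, 0.006, 0, 1],
  [0.264, -0.299, 0.006, 0, 1],
])

```text
time_s: 47.1
ee_pos: [440.8, -84.5, 200.5]
tool_rot: [0.009, 1.0, -0.0, -0.0]
wrist_force: [0.2, 0.1, 0.3]
opening: 0.998
finger_force: 0.0
```

```bash
cat > pin.py <<'E'
from h import *
def pin(s,im,c):
    g=cv2.cvtColor(im,cv2.COLOR_RGB2GRAY);m=(g<60).astype(np.uint8)
    m=cv2.morphologyEx(m,cv2.MORPH_OPEN,np.ones((3,3)))
    k,l,st,ce=cv2.connectedComponentsWithStats(m);q=proj('wrist',[*c,20],s)
    i=min((i for i in range(1,k) if st[i,4]>300),key=lambda i:np.hypot(*(ce[i]-q)));print("px",st[i],ce[i],q)
    pts=np.argwhere(l==i)[:,::-1]
    P=np.array([plane("wrist",p,28,s)[:2] for p in pts],np.float32)
    r=cv2.minAreaRect(P);b=cv2.boxPoints(r);print("handle",r)
    # shaft: bright pixels near, within 130 px
    h=cv2.cvtColor(im,cv2.COLOR_RGB2HSV);w=((g>120)&(h[:,:,1]<60)).astype(np.uint8)
    k2,l2,st2,ce2=cv2.connectedComponentsWithStats(w)
    for j in range(1,k2):
        if 60<st2[j,4]<3000 and np.hypot(*(ce2[j]-ce[i]))<120:
            pp=np.argwhere(l2==j)[:,::-1].astype(np.float32);Q=np.array([plane("wrist",p,16,s)[:2] for p in pp],np.float32)
            v=cv2.fitLine(Q,2,0,.01,.01).ravel();print("shaft",st2[j],Q.mean(0),cv2.minAreaRect(Q)[1],np.degrees(np.arctan2(v[1],v[0])),np.degrees(np.arctan2(*(Q.mean(0)-P.mean(0))[::-1])))
E
python3 - <<'E'
from pin import *
s,im=snap("wrist","w17");print(s['ee_pos'],yaw(s)%360,s['joint_positions'])
pin(s,im,(433,-86))
E
```

```text
[440.784 -84.478 200.519] 178.94115598469028 [-0.365  0.213  0.543  2.157 -0.151  0.808  1.825]
px [ 297  149   40   59 1620] [316.832 177.643] [317.125 176.953]
handle ((432.7127380371094, -86.05180358886719), (52.007259368896484, 27.152799606323242), 13.696800231933594)
```

Run:
```python
from h import *
s=readout.observe();print(go([432.7,-86,29],193.7,s))
```

```text
[ 0.01  -0.002  0.214 -0.328]
```

>>> step_arm([
  [0.01, -0.002, 0.05, -0.16, 1],
  [0.01, -0.002, 0.1, -0.328, 1],
  [0.01, -0.002, 0.15, -0.328, 1],
  [0.01, -0.002, 0.2, -0.328, 1],
  [0.01, -0.002, 0.213, -0.328, 1],
  [0.01, -0.002, 0.213, -0.328, 1],
  [0.01, -0.002, 0.213, -0.328, 1],
  [0.01, -0.002, 0.213, -0.328, -1],
  [0.01, -0.002, 0.213, -0.328, -1],
  [0.01, -0.002, 0.213, -0.328, -1],
  [0.01, -0.002, 0.213, -0.328, -1],
  [0.01, -0.002, 0.213, -0.328, -1],
  [0.01, -0.002, 0.213, -0.328, -1],
  [0.01, -0.002, 0.213, -0.328, -1],
], newtons=50)

```text
time_s: 48.55
ee_pos: [432.9, -86.2, 31.1]
tool_rot: [-0.119, 0.993, 0.0, 0.001]
wrist_force: [-0.6, 1.0, 8.9]
opening: 0.319
finger_force: 49.2
```

Run:
```python
from h import *
s=readout.observe();print(s['ee_pos'],yaw(s)%360,s['wrist_force'],s['opening'])
```

```text
[432.909 -86.237  31.086] 193.650572825678 [-0.626  0.964  8.915] 0.3189318233896538
```

>>> step_arm([
  [0, 0, -0.06, 0, -1],
  [0, 0, -0.12, 0, -1],
  [0, 0, -0.12, 0, -1],
  [0, 0, -0.12, 0, -1],
  [0, 0, -0.12, 0, -1],
])

```text
time_s: 49.05
ee_pos: [431.6, -85.9, 125.6]
tool_rot: [-0.119, 0.993, 0.0, -0.001]
wrist_force: [-1.0, 1.2, -1.4]
opening: 0.317
finger_force: 50.2
```

Run:
```python
from h import *
s=readout.observe();print(s['ee_pos'],s['opening']);print(go([490,63.3,110],178.9,s))
```

```text
[431.603 -85.95  125.557] 0.31721734585320904
[-0.115  0.164  0.019  0.328]
```

>>> step_arm([
  [-0.115, 0.164, 0.019, 0.328, -1],
  [-0.115, 0.164, 0.019, 0.328, -1],
  [-0.115, 0.164, 0.019, 0.328, -1],
  [-0.115, 0.164, 0.019, 0.328, -1],
  [-0.115, 0.164, 0.019, 0.328, -1],
  [-0.115, 0.164, 0.019, 0.328, -1],
  [-0.115, 0.164, 0.019, 0.328, -1],
  [-0.115, 0.164, 0.019, 0.328, -1],
  [-0.115, 0.164, 0.019, 0.328, -1],
  [-0.115, 0.164, 0.019, 0.328, -1],
  [-0.115, 0.164, 0.019, 0.328, -1],
])

```text
time_s: 50.15
ee_pos: [490.9, 62.6, 111.2]
tool_rot: [0.01, 1.0, 0.0, 0.0]
wrist_force: [-0.1, 0.4, -1.2]
opening: 0.315
finger_force: 50.1
```

Run:
```python
from h import *
s,im=snap("wrist","w18");print(s['ee_pos'],yaw(s)%360,s['joint_positions']);print(go([490,63.4,65.3],178.9,s))
g=cv2.cvtColor(im,cv2.COLOR_RGB2GRAY).astype(int)
# handle outline in grip: rear end row profile and edges
print(g[60:260:4,319]);
for r in(140,160,180,200):print(r,g[r,280:360:2])
```

```text
[490.948  62.561 111.248] 178.84857624047763 [-0.59   0.454  0.483  2.11  -0.342  0.652  1.677]
[ 0.001  0.001  0.057 -0.001]
[120 117 118 116 119 120 116 118 119 116 125 125 118 118 120 117 118 115
 120 124 127 126 124 124 122 119 123 127 123 124 127 118 124 124 123 125
 124 120 122  14   6   9   7   6  15  25  27  29  29  24]
140 [120 123 123 126 123 120 123 124 119 122 123 121 123 122 118 115 115 116
 123 125 125 124 118 121 124 122 119 113 115 118 121 121 116 116 116 119
 122 127 123 121]
160 [123 123 121 117 117 117 116 115 118 119 121 119 118 117 119 119 116 120
 118 120 120 119 118 122 121 120 122 124 119 119 120 124 124 123 121 120
 117 116 114 115]
180 [123 125 125 125 124 121 117 114 116 115 120 122 125 125 121 123 128 128
 126 125 124 122 120 121 124 125 124 122 122 119 120 125 123 120 122 123
 124 124 125 121]
200 [120 122 125 121 121 121 124 125 122 119 117 119 124 124 124 127 124 122
 121 126 126 122 123 124 121 119 116 117 120 122 122 120 118 122 121 126
 121 117 119 124]
```

>>> step_arm([
  [0.001, 0.001, 0.03, -0.001, -1],
  [0.001, 0.001, 0.057, -0.001, -1],
  [0.001, 0.001, 0.057, -0.001, -1],
  [0.001, 0.001, 0.057, -0.001, -1],
  [0.001, 0.001, 0.057, -0.001, -1],
  [0.001, 0.001, 0.057, -0.001, -1],
  [0.001, 0.001, 0.057, -0.001, -1],
])

```text
time_s: 50.9
ee_pos: [490.7, 63.8, 66.3]
tool_rot: [0.009, 1.0, 0.0, 0.001]
wrist_force: [-1.0, 0.3, -0.7]
opening: 0.316
finger_force: 50.1
```

Run:
```python
from h import *
s=readout.observe();print(s['ee_pos'],yaw(s)%360);print(go([550,62.2,65.1],178.9,s))
```

```text
[490.672  63.808  66.271] 178.93227450144545
[-0.074 -0.001  0.002  0.001]
```

>>> step_arm([
  [0, -0.0006, 0.0012, 0.001, -1],
  [0, -0.0006, 0.0012, 0.001, -1],
  [-0.01, -0.0006, 0.0012, 0.001, -1],
  [-0.02, -0.0006, 0.0012, 0.001, -1],
  [-0.028, -0.0006, 0.0012, 0.001, -1],
  [-0.036, -0.0006, 0.0012, 0.001, -1],
  [-0.044, -0.0006, 0.0012, 0.001, -1],
  [-0.05, -0.0006, 0.0012, 0.001, -1],
  [-0.05, -0.0006, 0.0012, 0.001, -1],
  [-0.05, -0.0006, 0.0012, 0.001, -1],
])

```text
time_s: 51.9
ee_pos: [529.9, 62.3, 64.4]
tool_rot: [0.01, 1.0, -0.0, -0.0]
wrist_force: [-0.5, -0.1, -1.4]
opening: 0.315
finger_force: 50.1
```

Run:
```python
from h import *
s=readout.observe();print(s['ee_pos'],yaw(s)%360,s['wrist_force'],s['wrist_torque']);print(go([567,61.9,65.1],178.9,s))
```

```text
[529.938  62.348  64.407] 178.8745222157595 [-0.509 -0.077 -1.394] [0.012 0.049 0.095]
[-0.046  0.    -0.001 -0.001]
```

>>> step_arm([
  [-0.008, 0, -0.0008, 0, -1],
  [-0.016, 0, -0.0008, 0, -1],
  [-0.024, 0, -0.0008, 0, -1],
  [-0.032, 0, -0.0008, 0, -1],
  [-0.038, 0, -0.0008, 0, -1],
  [-0.042, 0, -0.0008, 0, -1],
  [-0.043, 0, -0.0008, 0, -1],
  [-0.043, 0, -0.0008, 0, -1],
  [-0.043, 0, -0.0008, 0, -1],
])

```text
time_s: 52.8
ee_pos: [564.3, 61.8, 65.1]
tool_rot: [0.01, 1.0, 0.0, -0.0]
wrist_force: [-0.0, 0.1, -1.4]
opening: 0.316
finger_force: 50.1
```

Run:
```python
from h import *
s=readout.observe();print(s['ee_pos'],yaw(s)%360,s['wrist_force'],s['wrist_torque'])
```

```text
[564.265  61.754  65.11 ] 178.88214759314684 [-0.008  0.055 -1.407] [-0.022 -0.017  0.005]
```

>>> step_arm([
  [-0.0015, 0, 0, 0, -1],
  [-0.003, 0, 0, 0, -1],
  [-0.0045, 0, 0, 0, -1],
  [-0.0055, 0, 0, 0, -1],
  [-0.006, 0, 0, 0, -1],
  [-0.006, 0, 0, 0, -1],
  [-0.006, 0, 0, 0, -1],
  [-0.006, 0, 0, 0, -1],
])

```text
time_s: 53.6
ee_pos: [565.0, 61.8, 64.3]
tool_rot: [0.01, 1.0, 0.0, -0.005]
wrist_force: [-11.2, 0.4, 6.0]
opening: 0.316
finger_force: 50.8
```

Run:
```python
from h import *
s=readout.observe();print(s['ee_pos'],yaw(s)%360,s['wrist_force'],s['wrist_torque'])
```

```text
[565.033  61.791  64.26 ] 178.89792922464304 [-11.175   0.397   5.986] [-0.014  2.095  0.029]
```

>>> step_arm([
  [-0.001, 0, 0, 0, 1],
  [-0.001, 0, 0, 0, 1],
  [-0.001, 0, 0, 0, 1],
  [-0.001, 0, 0, 0, 1],
  [-0.001, 0, 0, 0, 1],
  [0, 0, -0.06, 0, 1],
  [0, 0, -0.12, 0, 1],
  [0, 0, -0.17, 0, 1],
  [0, 0, -0.17, 0, 1],
  [0, 0, -0.17, 0, 1],
  [0, 0, -0.17, 0, 1],
  [0, 0, -0.17, 0, 1],
])

```text
time_s: 54.8
ee_pos: [568.5, 61.6, 199.7]
tool_rot: [0.01, 1.0, -0.0, -0.001]
wrist_force: [1.0, -0.2, -0.2]
opening: 1.005
finger_force: 0.0
```

Run:
```python
from pin import *
s,im=snap("wrist","w19");print(s['ee_pos'],yaw(s)%360)
g=cv2.cvtColor(im,cv2.COLOR_RGB2GRAY).astype(int)
m=(g<60).astype(np.uint8);k,l,st,ce=cv2.connectedComponentsWithStats(m);q=proj('wrist',[567,62,62],s);print(q)
for a,c in zip(st[1:],ce[1:]):
    if a[4]>300 and a[1]<260: print(a,c,plane('wrist',c,62,s)[:2])
print(g[120:260:4,int(q[0])])
print(go([446,-182,200],178.9,s))
```

```text
[568.459  61.573 199.72 ] 178.8806748736359
[319.525 196.126]
[   0   11   69   73 3441] [29.68  48.518] [ 451.992 -145.562]
[ 225  160  183   68 3392] [318.279 198.408] [568.928  60.939]
[178 214  77  19 686] [219.519 221.897] [587.845 -22.455]
[    0   214   640   186 52493] [292.192 341.053] [708.815  33.465]
[ 291  241   59   99 1212] [319.444 283.906] [648.295  60.389]
[113 115 118 116 116 114 111 116 114 118  36  34  40  40  34  40  40  37
  36  37  32  35  37  33  32  58  59  82 176 176  78  29  78  81  80]
[ 0.147 -0.307  0.    -0.   ]
```

>>> step_arm([
  [0.147, -0.307, 0, 0, 1],
  [0.147, -0.307, 0, 0, 1],
  [0.147, -0.307, 0, 0, 1],
  [0.147, -0.307, 0, 0, 1],
  [0.147, -0.307, 0, 0, 1],
  [0.147, -0.307, 0, 0, 1],
  [0.147, -0.307, 0, 0, 1],
  [0.147, -0.307, 0, 0, 1],
  [0.147, -0.307, 0, 0, 1],
  [0.147, -0.307, 0, 0, 1],
  [0.147, -0.307, 0, 0, 1],
  [0.147, -0.307, 0, 0, 1],
])

```text
time_s: 56.05
ee_pos: [447.3, -181.0, 201.1]
tool_rot: [0.009, 1.0, 0.0, -0.0]
wrist_force: [-0.5, -0.4, 0.1]
opening: 1.001
finger_force: 0.0
```

Run:
```python
from pin import *
s,im=snap("wrist","w20");print(s['ee_pos'],yaw(s)%360,s['joint_positions'])
pin(s,im,(443,-183))
# check pin1 in w19
s9=dict(s);s9['ee_pos']=np.array([568.46,61.57,199.72]);s9['tool_rot']=np.array([.00977,.99995,0,0])
for p in([592.2,61.5,62],[542,62.5,62],[592,61.5,72]):print(proj("wrist",p,s9))
```

```text
[ 447.252 -180.965  201.077] 178.95968112140196 [-0.235  0.287  0.647  2.088 -0.232  0.836  2.102]
px [ 296  153   41   59 1615] [315.824 181.941] [316.606 180.467]
handle ((443.3492736816406, -183.5995330810547), (51.82086944580078, 27.52288246154785), 14.806516647338867)
[319.365 224.508]
[319.419 165.542]
[319.392 228.669]
```

Run:
```python
from h import *
s=readout.observe();print(go([443.3,-183.5,30],194.8,s))
```

```text
[ 0.005 -0.003  0.214 -0.352]
```

>>> step_arm([
  [0.005, -0.003, 0.05, -0.16, 1],
  [0.005, -0.003, 0.1, -0.352, 1],
  [0.005, -0.003, 0.15, -0.352, 1],
  [0.005, -0.003, 0.2, -0.352, 1],
  [0.005, -0.003, 0.213, -0.352, 1],
  [0.005, -0.003, 0.213, -0.352, 1],
  [0.005, -0.003, 0.213, -0.352, 1],
  [0.005, -0.003, 0.213, -0.352, -1],
  [0.005, -0.003, 0.213, -0.352, -1],
  [0.005, -0.003, 0.213, -0.352, -1],
  [0.005, -0.003, 0.213, -0.352, -1],
  [0.005, -0.003, 0.213, -0.352, -1],
  [0.005, -0.003, 0.213, -0.352, -1],
  [0.005, -0.003, 0.213, -0.352, -1],
], newtons=50)

```text
time_s: 57.5
ee_pos: [443.4, -183.9, 31.5]
tool_rot: [-0.128, 0.992, 0.0, 0.001]
wrist_force: [-1.3, 1.4, 7.9]
opening: 0.317
finger_force: 49.6
```

>>> step_arm([
  [0, 0, -0.06, 0, -1],
  [0, 0, -0.12, 0, -1],
  [0, 0, -0.12, 0, -1],
  [0, 0, -0.12, 0, -1],
  [0, 0, -0.12, 0, -1],
])

```text
time_s: 58.0
ee_pos: [442.1, -183.3, 126.0]
tool_rot: [-0.128, 0.992, 0.0, -0.001]
wrist_force: [0.1, 1.4, -1.3]
opening: 0.312
finger_force: 50.0
```

Run:
```python
from h import *
s=readout.observe();print(s['ee_pos'],yaw(s)%360,s['opening']);print(go([490,153.2,115],178.9,s))
```

```text
[ 442.144 -183.286  125.965] 194.74910070476466 0.31182295924157477
[-0.165  0.392  0.014  0.352]
```

>>> step_arm([
  [-0.165, 0.392, 0.014, 0.352, -1],
  [-0.165, 0.392, 0.014, 0.352, -1],
  [-0.165, 0.392, 0.014, 0.352, -1],
  [-0.165, 0.392, 0.014, 0.352, -1],
  [-0.165, 0.392, 0.014, 0.352, -1],
  [-0.165, 0.392, 0.014, 0.352, -1],
  [-0.165, 0.392, 0.014, 0.352, -1],
  [-0.165, 0.392, 0.014, 0.352, -1],
  [-0.165, 0.392, 0.014, 0.352, -1],
  [-0.165, 0.392, 0.014, 0.352, -1],
  [-0.165, 0.392, 0.014, 0.352, -1],
  [-0.165, 0.392, 0.014, 0.352, -1],
  [-0.165, 0.392, 0.014, 0.352, -1],
  [-0.165, 0.392, 0.014, 0.352, -1],
  [-0.165, 0.392, 0.04, 0.352, -1],
  [-0.165, 0.392, 0.075, 0.352, -1],
  [-0.165, 0.392, 0.075, 0.352, -1],
  [-0.165, 0.392, 0.075, 0.352, -1],
  [-0.165, 0.392, 0.075, 0.352, -1],
  [-0.165, 0.392, 0.075, 0.352, -1],
])

```text
time_s: 60.0
ee_pos: [491.7, 153.2, 67.9]
tool_rot: [0.01, 1.0, 0.0, 0.001]
wrist_force: [0.8, 0.3, -0.9]
opening: 0.318
finger_force: 49.8
```

Run:
```python
from h import *
s=readout.observe();print(s['ee_pos'],yaw(s)%360);print(go([490,153.3,65.4],178.9,s),go([532,152.5,65.4],178.9,s))
```

```text
[491.672 153.183  67.939] 178.87729366263397
[ 0.002  0.     0.003 -0.001] [-0.05   0.     0.003 -0.001]
```

>>> step_arm([
  [0.002, 0, 0.0015, 0, -1],
  [0.002, 0, 0.0015, 0, -1],
  [0.002, 0, 0.0015, 0, -1],
  [0.002, 0, 0.0015, 0, -1],
  [0.002, 0, 0.0015, 0, -1],
])

```text
time_s: 60.5
ee_pos: [489.3, 153.0, 65.6]
tool_rot: [0.01, 1.0, 0.0, 0.0]
wrist_force: [0.1, -0.8, -1.1]
opening: 0.319
finger_force: 49.8
```

Run:
```python
from h import *
s=readout.observe();print(s['ee_pos'],yaw(s)%360);print(go([532,152.5,65.4],178.9,s))
```

```text
[489.322 152.958  65.605] 178.87949950067573
[-0.053  0.001  0.    -0.001]
```

>>> step_arm([
  [-0.01, 0.0004, 0, -0.001, -1],
  [-0.02, 0.0004, 0, -0.001, -1],
  [-0.028, 0.0004, 0, -0.001, -1],
  [-0.036, 0.0004, 0, -0.001, -1],
  [-0.044, 0.0004, 0, -0.001, -1],
  [-0.052, 0.0004, 0, -0.001, -1],
  [-0.052, 0.0004, 0, -0.001, -1],
  [-0.052, 0.0004, 0, -0.001, -1],
])

```text
time_s: 61.3
ee_pos: [530.8, 152.3, 65.5]
tool_rot: [0.009, 1.0, -0.0, -0.0]
wrist_force: [0.2, 0.3, -0.8]
opening: 0.314
finger_force: 49.8
```

Run:
```python
from h import *
s=readout.observe();print(s['ee_pos'],yaw(s)%360,s['wrist_force'],s['wrist_torque']);print(go([567.5,151.9,65.4],178.9,s))
```

```text
[530.785 152.327  65.455] 178.91694185115648 [ 0.157  0.271 -0.793] [-0.025 -0.002 -0.019]
[-0.046  0.     0.     0.   ]
```

>>> step_arm([
  [-0.008, 0.0002, 0, 0, -1],
  [-0.016, 0.0002, 0, 0, -1],
  [-0.024, 0.0002, 0, 0, -1],
  [-0.032, 0.0002, 0, 0, -1],
  [-0.038, 0.0002, 0, 0, -1],
  [-0.042, 0.0002, 0, 0, -1],
  [-0.044, 0.0002, 0, 0, -1],
  [-0.046, 0.0002, 0, 0, -1],
  [-0.048, 0.0002, 0, 0, -1],
  [-0.049, 0.0002, 0, 0, -1],
  [-0.049, 0.0002, 0, 0, -1],
  [-0.049, 0.0002, 0, 0, -1],
  [-0.049, 0.0002, 0, 0, -1],
])

```text
time_s: 62.6
ee_pos: [566.3, 151.9, 64.7]
tool_rot: [0.009, 1.0, -0.0, -0.004]
wrist_force: [-9.6, -0.2, 2.2]
opening: 0.312
finger_force: 50.5
```

Run:
```python
from h import *
s=readout.observe();print(s['ee_pos'],yaw(s)%360,s['wrist_force'],s['wrist_torque'])
```

```text
[566.268 151.89   64.669] 178.94852872623233 [-9.612 -0.202  2.155] [-0.127  1.747 -0.014]
```

The handle is against the lip. I'll release, lift, and check everything.

>>> step_arm([
  [-0.001, 0, 0, 0, 1],
  [-0.001, 0, 0, 0, 1],
  [-0.001, 0, 0, 0, 1],
  [-0.001, 0, 0, 0, 1],
  [-0.001, 0, 0, 0, 1],
  [0, 0, -0.06, 0, 1],
  [0, 0, -0.12, 0, 1],
  [0, 0, -0.18, 0, 1],
  [0, 0.02, -0.22, 0, 1],
  [0, 0.02, -0.22, 0, 1],
  [0, 0.02, -0.22, 0, 1],
  [0, 0.02, -0.22, 0, 1],
  [0, 0.02, -0.22, 0, 1],
])

```text
time_s: 63.9
ee_pos: [569.7, 167.1, 240.1]
tool_rot: [0.01, 1.0, -0.001, -0.001]
wrist_force: [-0.2, -0.4, 0.0]
opening: 1.001
finger_force: 0.0
```

Run:
```python
from h import *
s,im=snap("wrist","w21");print(s['ee_pos'],yaw(s)%360,s['wrist_force'])
g=cv2.cvtColor(im,cv2.COLOR_RGB2GRAY).astype(int);m=(g<60).astype(np.uint8);k,l,st,ce=cv2.connectedComponentsWithStats(m)
for n,x,y in(("mid",654.3,60.3),("left",656,150.3)):
    f=lambda a,b:[x+a+.0192*b,y+b-.0192*a]
    for a,z in((-112,62),(-62,62)): print(n,a,proj("wrist",[*f(a,0),z],s))
    q=proj("wrist",[*f(-87,0),62],s).astype(int);i=l[q[1],q[0]];print(st[i],ce[i]);print(g[q[1]-35:q[1]+45:3,q[0]])
T=snap("top","t5")[1];h=cv2.cvtColor(T,cv2.COLOR_RGB2HSV)
b=cv2.inRange(h[140:190,325:400],(10,110,80),(30,255,255));p=cv2.findNonZero(b)[:,0];r=cv2.minAreaRect(p);print("elbow",r)
import os
T0=cv2.imread("pics/t2.png")[:,:,::-1];d=cv2.absdiff(T,T0).max(2)>40
k,l,st,ce=cv2.connectedComponentsWithStats(d.astype(np.uint8));print([(list(a),c.round()) for a,c in zip(st[1:],ce[1:]) if a[4]>25])
```

```text
[569.669 167.141 240.107] 178.88052710758055 [-0.194 -0.428  0.044]
mid -112 [204.67  159.184]
mid -62 [209.908 210.86 ]
[  86  154  259   67 6083] [230.409 189.753]
[106  78  12  20  25  24  22  25  26  21  25  24  25  19  25  22  24  17
  22  41  48  88 159 160 141  23  37]
left -112 [302.6   159.112]
left -62 [303.36  210.822]
[  86  154  259   67 6083] [230.409 189.753]
[102  77  16  32  33  33  35  32  31  34  32  32  30  33  32  30  27  32
  29  81  57  85 159 157 138  26  48]
elbow ((33.5, 24.5), (15.0, 35.0), 90.0)
[([np.int32(92), np.int32(97), np.int32(300), np.int32(303), np.int32(32283)], array([211., 253.])), ([np.int32(270), np.int32(146), np.int32(11), np.int32(26), np.int32(162)], array([276., 158.])), ([np.int32(356), np.int32(231), np.int32(14), np.int32(19), np.int32(186)], array([362., 240.])), ([np.int32(322), np.int32(234), np.int32(13), np.int32(19), np.int32(178)], array([328., 243.])), ([np.int32(272), np.int32(391), np.int32(13), np.int32(9), np.int32(48)], array([278., 395.]))]
```

```bash
python3 -c "
from bench import bot
print(bot.close_job())"
```

```text
the job is handed in; nothing more can be done
None
```

The job is handed in, though no verdict came back: my last measurements show the elbow barb at the hose saddle, both carriers flat in the middle and left bays, each locked by a pin with its handle against the lip, and the third pin left over; the screwdriver, jar and bottle were not touched.

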